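# Put the mixed-up lab vessels back on their own stations

## Task

The three glass vessels are each standing on the wrong station: put the conical flask on the middle of the stirrer's round plate, the beaker on the middle of the balance pan and the capped bottle in the middle of the spill tray. A station takes only one vessel at a time, so park one of them on the empty cork mat until its own station is free; the mat is empty again at the end. Set the glass down gently, never let it drop, keep it upright all the while, and leave the tube rack, the tip box and the stack of dishes where they are.

Things in the scene. Friction and masses are not known exactly. Their poses are not given: they have to be found in the camera images.
- flask: Loose conical (Erlenmeyer) flask of clear glass with a dark rubber stopper that is part of it, about 0.11 kg. Base 64 mm across, a cone narrowing to a straight neck 25 mm in diameter from 66 to 105 mm above the base, where a 30 mm wide, 3 mm high lip (105 to 108 mm) is seen around the neck top; with the stopper 114 mm tall. Grip it by the neck. Origin: centre of the underside, z up. Starts on the balance pan. Belongs on the stirrer.
- beaker: Loose empty open beaker of clear glass, about 0.08 kg: straight round wall 52 mm in outer diameter, 3 mm thick, 70 mm tall, small pouring lip at the rim. Can be gripped across the outside of its wall. Origin: centre of the underside, z up. Starts in the spill tray. Belongs on the balance pan.
- bottle: Loose reagent bottle of amber glass with a black screw cap, about 0.16 kg: round body 54 mm in diameter up to 70 mm above the base, then a shoulder and a cap 32 mm in diameter from 86 to 104 mm (its top). Can be gripped across the body. Origin: centre of the underside, z up. Starts on the stirrer plate. Belongs in the spill tray.
- stirrer: Fixed laboratory stirrer: ivory casing 200 x 140 mm, top of casing 58 mm above the bench, two black knobs on its front (-x); on it a round white ceramic plate 120 mm in diameter, whose flat top is 70 mm above the bench. Origin: on the bench surface, straight below the centre of the plate; x points to the back of the device, z up. The casing reaches from x = -130 to +70 mm and y = -70 to +70 mm of the origin.
- balance: Fixed laboratory balance: grey casing 210 x 150 mm, top 42 mm above the bench, with a display and a key on the front part (-x); a round steel pan 104 mm in diameter, whose flat top is 55 mm above the bench. The pan does not move. Origin: on the bench surface, straight below the centre of the pan; x points to the back, z up. The casing reaches from x = -140 to +70 mm and y = -75 to +75 mm of the origin.
- tray: Fixed square grey plastic spill tray, 134 x 134 mm outside, 20 mm high, walls 4 mm thick, inner floor 4 mm above the bench. Origin: on the bench surface below the tray's centre, z up.
- mat: Fixed round cork mat, 110 mm in diameter, top 6 mm above the bench: the empty parking spot. Origin: on the bench surface below its centre, z up.
- rack: Bystander: loose white tube rack 75 x 160 mm, block 45 mm high, capped tubes standing up to 76 mm, 0.35 kg. Origin: centre of its underside. Leave it alone.
- tipbox: Bystander: loose closed pipette tip box, grey with a white lid, 85 x 120 mm, 72 mm high, 0.25 kg. Origin: centre of its underside. Leave it alone.
- dishes: Bystander: loose stack of three clear round dishes, 92 mm in diameter, 45 mm high, 0.12 kg, one rigid piece. Origin: centre of its underside. Leave it alone.
Mind the look-alikes: they are no part of the job. What is meant by the bottle is not red, and is the larger of those in its own colour.

How it is judged:
By the outcome, as a careful person would: the job done as asked, in the order asked, and still so for the second after the job is handed in, with the robot touching nothing.
It also fails if it takes over 115 s, if anything falls off the work surface, if the arm or the gripper's body presses on something with over 40 N, if the wrist force passes 120 N, or if a joint passes its speed limit or range.

## Robot

A 6-joint arm with a two-finger parallel gripper is mounted at the origin on the work surface. World frame = base frame: x ahead of the robot, y to its left, z up, the work surface at z = 0. Lengths are in m, angles in rad, forces in N, time in s.
With the tool pointing down it reaches from about 0.25 to 0.725 m from the base axis. Payload 4 kg.
Tool frame: the origin (TCP) lies on the centre line of the jaws, within the pads' length; the fingertips stand 11 mm ahead of it and the grasp point (between the pads) lies 8 mm behind it; z points along the fingers, x is the direction in which the jaws open and shut, and the axes are right-handed (so a half turn about z gives the same grasp; the last joint's range is limited). The gripper opens to 85 mm and grips with 20 to 120 N. Pads are 22 mm wide; open, the fingers measure 114 mm over their backs; the gripper's body (76 mm by 85 mm) begins 54 mm behind the grasp point. The pads swing forward as they close: fully open they stand 13 mm farther back than shut.
Start: joints at [0, 0.241, 0.005, 1.335, 0, 1.571], TCP at [0.5, -0, 0.242] pointing down, gripper open.
Joint ranges: [-2.72, 2.72], [-1.05, 1.87], [-1.09, 1.28], [-1.99, 2.15], [-1.42, 1.44], [-3.14, 3.14]. Speed limits (rad/s): [2.79, 2.79, 3.14, 3.14, 3.14, 3.14].

## Interface

Orientations are given as a unit quaternion [x, y, z, w].
In Python, from workcell import bot, viewer, order gives the robot as it stands. The module is installed in compiled form; this text tells all that it offers.
- The arm moves only by the tool send_rows, never from a script. Its argument "increments" is a list that holds one entry, the list of rows, each a list of 4 numbers: the shift along the tool's x, y, z in m, then the turn about the tool's z in degrees. A call has exactly 8 rows; each row shifts and turns the pose as measured when the row begins, along the tool's axes as they then stand; what a row does not reach is not made up. A row lasts 1/10 s, in which the tool goes at most 50 mm and 8.59 degrees, less where a joint would pass 70% of its speed; a pose out of reach is approached as far as the arm can. A call is refused whole if a number of a shift passes 0.05 or a number of a turn 8.59, either way. A call with a gripper value outside its range is refused whole. "hand" is the closure, from -1 (fully open) to 1 (shut), so that 0 is half open, set as the call begins (left out, the last holds). The fingers move at their own pace and stop on an object; the grip force is fixed at half the most. Time passes only in rows, so rows that do not move let the fingers close, or fill a call up. It gives the time, the measured TCP pose, the force and the opening at its end, in the units of the state.
- bot.get_obs(): the state, without advancing time (a new reading comes with each control period).
- viewer.camera(name): name is "scene" or "side" or "wrist"; returns a dict with "image" (480x640x3 uint8, red, green, blue), "range_z" (480x640 float32, m along the optical axis (not along the pixel's ray), 0 where there is no reading), "camera_matrix" (3x3 intrinsics, pixels), "eye" and "rotation" of the camera in the world. Camera axes: x right, y down, z forward; pixel columns grow to the right and rows downward; lengths in m; the calibration is good to about 2 mm. A picture is of the moment at which its call begins.
- order.job_done(): hands the job in, once; it reports no verdict.
The state is a dict: "clock": time; "joint_pos": joint angles; "joint_vel": joint speeds; "tau": joint torques, N m; "eef_pos": TCP position; "tool_rot": TCP orientation; "ft_force": force on the tool from outside, world axes, zero at the start; "ft_torque": the same for the moment, N m; "grip_width": finger opening in m.
Only numpy, scipy, OpenCV 4.12 (cv2) and the standard library are available. Lean on these libraries where they do the work, as an engineer would, in place of code of your own. Each camera call takes 0.05 s, during which the arm holds its last target.

## Working session

There is one attempt and no reset: what is moved stays moved. The work goes in short steps, Python scripts to look and compute and a tool call to move; the robot and the scene stay as the last step left them, time stands still between calls to the robot, and variables do not carry over. Pictures are saved under pics/ and viewed, and the job is handed in when it is done.

Besides the shell and the picture viewer there is one more tool, called after ">>>" as name([rows], argument=value, ...), one row to a line, values as JSON. send_rows: Moves the arm, as the interface text tells. Its arguments: {"type":"object","properties":{"increments":{"type":"array","items":{"type":"array","items":{"type":"array","items":{"type":"number"}}}},"hand":{"type":"number"}},"required":["increments"]}

```bash
mkdir -p pics; cat > h.py <<'E'
from workcell import bot, viewer, order
import numpy as np, cv2
def grab(name,tag):
    d=viewer.camera(name); np.savez(''+tag+'.npz',**d)
    cv2.imwrite(f'pics/{tag}.png',cv2.cvtColor(d['image'],cv2.COLOR_RGB2BGR)); return d
def load(tag): return dict(np.load(''+tag+'.npz'))
def pt(d,u,v,z=None):
    K=d['camera_matrix']; R=np.array(d['rotation']); e=np.array(d['eye'])
    r=R@np.array([(u-K[0,2])/K[0,0],(v-K[1,2])/K[1,1],1])
    s=d['range_z'][int(v),int(u)] if z is None else (z-e[2])/r[2]
    return e+s*r
def cloud(d):
    K=d['camera_matrix'];Z=d['range_z'];v,u=np.mgrid[:480,:640]
    P=np.stack([(u-K[0,2])/K[0,0]*Z,(v-K[1,2])/K[1,1]*Z,Z],-1)
    return P@np.array(d['rotation']).T+np.array(d['eye'])
E
python3 - <<'E'
from h import *
for n in ['scene','side','wrist']:
    d=grab(n,n+'0'); print(n,d['camera_matrix'],d['eye'],d['rotation'])
print(bot.get_obs())
E
```

```text
scene [[615.67161247   0.         316.56217121]
 [  0.         615.67161247 239.2204646 ]
 [  0.           0.           1.        ]] [1.10453602 0.58285557 1.19966279] [ 0.33120526  0.89749007 -0.27222645 -0.10347665]
side [[475.06918054   0.         324.05099788]
 [  0.         475.06918054 234.46371467]
 [  0.           0.           1.        ]] [ 0.25119436 -0.57487125  0.75278447] [ 0.88627114 -0.26380505  0.0992745  -0.36752542]
wrist [[357.17690004   0.         320.701289  ]
 [  0.         357.17690004 246.72871232]
 [  0.           0.           1.        ]] [0.4994581  0.07947079 0.37318268] [ 9.87818556e-01  1.20999168e-04 -1.41092757e-03  1.55603646e-01]
{'clock': 0.15, 'joint_pos': array([-3.55234825e-05,  2.41267652e-01,  4.00928355e-03,  1.33517615e+00,
       -5.40035317e-06,  1.57083659e+00]), 'joint_vel': array([-0.00047596, -0.00366798,  0.00347148, -0.00047257, -0.00161856,
        0.00061712]), 'tau': array([-1.62746033e-03, -3.72633219e+01,  2.52638429e+01,  1.23480460e-02,
       -1.30651040e-05,  1.49362950e-05]), 'eef_pos': array([ 4.99536208e-01, -1.93248691e-05,  2.41594270e-01]), 'tool_rot': array([ 9.99999664e-01, -3.78921266e-05, -8.19097306e-04,  2.70211765e-06]), 'ft_force': array([ 0.07129059, -0.20078211,  1.74850502]), 'ft_torque': array([-0.00631439,  0.03292587, -0.00694806]), 'grip_width': 0.08534928629886805}
```

Rotation is a quaternion; fixing the helper.

```bash
python3 - <<'E'
s=open('h.py').read()
s=s.replace("R=np.array(d['rotation'])","R=Rot(d)").replace("np.array(d['rotation']).T","Rot(d).T")
s=s.replace("import numpy as np, cv2","import numpy as np, cv2\nfrom scipy.spatial.transform import Rotation as Ro\ndef Rot(d): return Ro.from_quat(d['rotation']).as_matrix()")
open('h.py','w').write(s)
E
python3 - <<'E'
from h import *
print(Rot(load('wrist0')))
E
```

```text
[[ 9.99995989e-01  6.78141394e-04 -2.74982504e-03]
 [-2.00040500e-04 -9.51574982e-01 -3.07416679e-01]
 [-2.82513669e-03  3.07415996e-01 -9.51571029e-01]]
```

View pics/scene0.png

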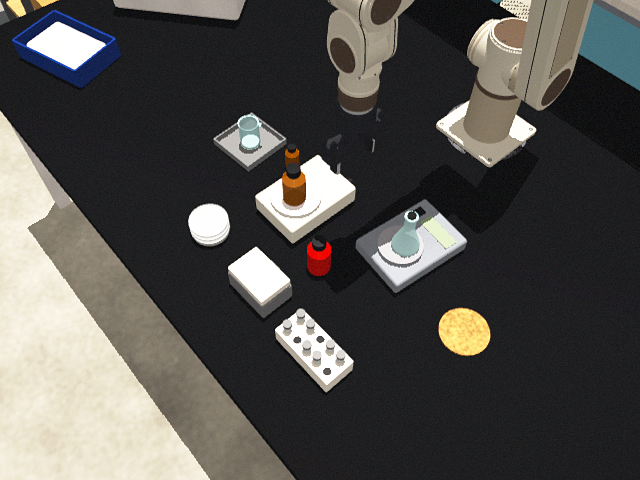

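View pics/side0.png

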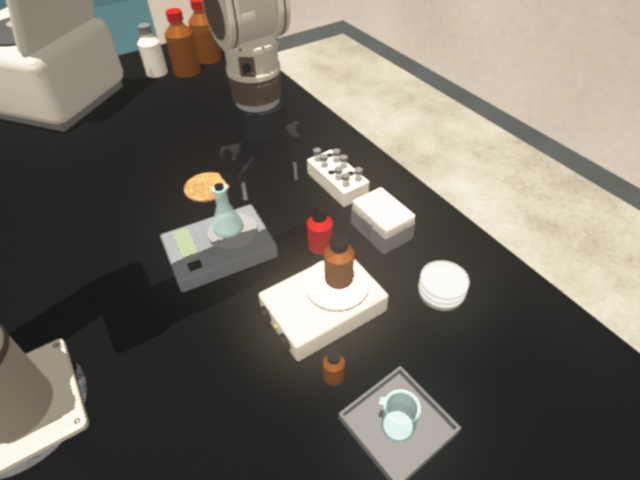

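View pics/wrist0.png

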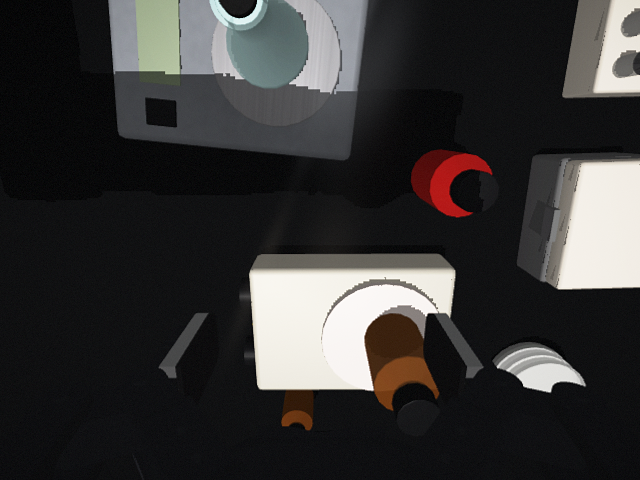

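The scene view shows the stirrer with the large amber bottle (293,187), the small amber look-alike behind it (291,157) and the red one (319,257). The beaker is in the tray (250,135), the flask on the balance (405,240) and the mat is at (464,331). Next I measure them from depth.

```bash
cat > m.py <<'E'
from h import *
for t,boxes in {'scene0':dict(plate=(265,165,330,225),pan=(370,215,430,270),mat=(430,300,500,365),tray=(205,105,295,175),bottle=(275,160,312,210),small=(282,143,302,170),red=(300,230,335,280),flask=(385,205,425,260),beaker=(235,112,268,155),dish=(185,200,235,250),box=(225,245,295,318),rack=(270,305,355,392),stir=(250,150,360,245),bal=(350,195,470,295)),
 'side0':dict(plate=(300,255,375,310),pan=(200,205,265,250),mat=(180,170,235,205),tray=(335,365,465,478),bottle=(320,230,360,290),small=(318,345,350,388),flask=(205,180,250,240),beaker=(375,385,425,440),red=(300,205,338,258),stir=(255,250,390,360),bal=(155,195,280,290),dish=(410,255,475,312),box=(345,185,420,250),rack=(300,145,375,205))}.items():
    d=load(t);P=cloud(d);I=d['image'].astype(int);ok=d['range_z']>0
    def circ(n,m):
        x0,y0,x1,y1=boxes[n];k=np.zeros(ok.shape,bool);k[y0:y1,x0:x1]=1;k&=m&ok
        p=P[k]; 
        if len(p)<10: print(t,n,'few',len(p));return
        print(t,n,len(p),'min',p.min(0).round(3),'max',p.max(0).round(3),'zmed',np.median(p[:,2]).round(3))
        if len(p)>20:
            c,r=cv2.minEnclosingCircle(p[:,:2].astype(np.float32)); print('    circ',np.round(c,4),round(r,4))
    z=P[...,2]
    r,g,b=I[...,0],I[...,1],I[...,2]
    br=(r>g*1.5)&(r>60)
    circ('plate',(abs(z-.07)<.004)&~br)
    circ('pan',(abs(z-.055)<.005))
    circ('mat',(r>b*1.8)&(r>100)&(abs(z-.006)<.006))
    circ('tray',(abs(z-.02)<.005))
    circ('tray',(z>.002)&(z<.025))
    circ('bottle',br&(z>.075)); circ('bottle',z>.164)
    circ('small',br&(z>.01)); circ('small',(z>.01));circ('red',(r>2*g)&(z>.01));circ('red',z>.01)
    circ('flask',z>.065);circ('flask',z>.15);circ('beaker',z>.03);circ('beaker',abs(z-.074)<.004)
    circ('stir',abs(z-.058)<.004);circ('bal',abs(z-.042)<.004)
    circ('dish',z>.035);circ('box',z>.06);circ('rack',abs(z-.045)<.006)
E
python3 m.py
```

```text
scene0 plate 913 min [ 0.46  -0.175  0.066] max [ 0.623 -0.054  0.074] zmed 0.07
    circ [ 0.54   -0.1222] 0.0847
scene0 pan 772 min [0.414 0.083 0.05 ] max [0.518 0.187 0.06 ] zmed 0.055
    circ [0.4665 0.1348] 0.053
scene0 mat 1851 min [0.433 0.304 0.   ] max [0.548 0.414 0.012] zmed 0.006
    circ [0.4905 0.3584] 0.0578
scene0 tray 405 min [ 0.441 -0.437  0.015] max [ 0.586 -0.233  0.025] zmed 0.019
    circ [ 0.511  -0.3413] 0.1098
scene0 tray 2221 min [ 0.337 -0.552  0.002] max [ 0.662 -0.229  0.025] zmed 0.005
    circ [ 0.5011 -0.3882] 0.1643
scene0 bottle 623 min [ 0.546 -0.136  0.076] max [ 0.598 -0.081  0.165] zmed 0.128
    circ [ 0.5732 -0.1082] 0.0278
scene0 bottle 167 min [ 0.554 -0.127  0.164] max [ 0.588 -0.093  0.179] zmed 0.173
    circ [ 0.5713 -0.1111] 0.0185
scene0 small 177 min [ 0.46  -0.253  0.011] max [ 0.497 -0.217  0.063] zmed 0.046
    circ [ 0.4782 -0.2351] 0.0186
scene0 small 330 min [ 0.452 -0.302  0.011] max [ 0.584 -0.101  0.179] zmed 0.053
    circ [ 0.5116 -0.2041] 0.115
scene0 red 592 min [0.597 0.01  0.011] max [0.649 0.063 0.103] zmed 0.064
   
[... 2683 characters left out ...]

    circ [ 0.505  -0.3647] 0.0305
side0 beaker 398 min [ 0.479 -0.395  0.07 ] max [ 0.534 -0.338  0.078] zmed 0.075
    circ [ 0.505  -0.3647] 0.0305
side0 stir 3711 min [ 0.429 -0.231  0.054] max [ 0.629 -0.047  0.062] zmed 0.058
    circ [ 0.522 -0.127] 0.1192
side0 bal 3533 min [0.317 0.052 0.038] max [0.537 0.22  0.046] zmed 0.043
    circ [0.4272 0.1356] 0.1252
side0 dish 1525 min [ 0.701 -0.251  0.035] max [ 0.794 -0.159  0.05 ] zmed 0.046
    circ [ 0.7477 -0.2053] 0.047
side0 box 1667 min [ 0.568 -0.127  0.06 ] max [0.797 0.056 0.176] zmed 0.072
    circ [ 0.6806 -0.036 ] 0.1451
side0 rack 879 min [0.725 0.107 0.039] max [0.804 0.271 0.051] zmed 0.046
    circ [0.7647 0.1878] 0.0861
```

```bash
python3 - <<'E'
from h import *
d=load('wrist0');P=cloud(d);z=P[...,2];ok=d['range_z']>0
I=d['image'].astype(int);sat=I.max(2)-I.min(2)
def c(n,m,b):
    x0,y0,x1,y1=b;k=np.zeros(ok.shape,bool);k[y0:y1,x0:x1]=1;p=P[k&m&ok];cc,r=cv2.minEnclosingCircle(p[:,:2].astype(np.float32));print(n,len(p),p.min(0).round(4),p.max(0).round(4),np.round(cc,4),round(r,4))
c('plate',(abs(z-.07)<.003)&(sat<40),(310,270,445,395))
c('cap',abs(z-.174)<.004,(380,370,450,445))
c('pan',abs(z-.055)<.003,(200,0,350,140))
c('stir',abs(z-.058)<.003,(240,245,460,395))
c('small',(z>.03)&(z<.08)&(sat>40),(270,380,320,440))
# tray via brightness-depth: rim points min area rect
for t,b in (('scene0',(205,105,295,175)),('side0',(335,360,465,480))):
    d=load(t);P=cloud(d);z=P[...,2];x,y=P[...,0],P[...,1]
    k=np.zeros(z.shape,bool);k[b[1]:b[3],b[0]:b[2]]=1
    k&=(abs(z-.02)<.004)&(np.hypot(x-.507,y+.365)>.04)&(np.hypot(x-.474,y+.237)>.03)
    n,l,s,_=cv2.connectedComponentsWithStats(cv2.dilate(k.astype(np.uint8),np.ones((3,3))))
    print(s[:,4])
    k&=(l==1+np.argmax(s[1:,4]))
    print(t,cv2.minAreaRect(P[k][:,:2].astype(np.float32)))
    # spout
    I=d['image']
    q=(abs(z-.073)<.004)&(np.hypot(x-.507,y+.365)<.05); p=P[q][:,:2]
    e=p-np.array([.507,-.365]); r=np.hypot(*e.T); a=np.degrees(np.arctan2(e[:,1],e[:,0]));i=np.argsort(-r)[:12];print(np.c_[r[i],a[i]].round(3).tolist())
E
python3 - <<'E'
import cv2
a=cv2.imread('pics/side0.png')[355:480,330:470];b=cv2.imread('pics/scene0.png')[100:180,200:300]
cv2.imwrite('pics/crop1.png',cv2.hconcat([cv2.resize(a,(448,400)),cv2.resize(b,(350,400))]))
E
```

```text
plate 5613 [ 0.4989 -0.1732  0.067 ] [ 0.6089 -0.0541  0.0729] [ 0.5579 -0.1137] 0.0602
cap 1310 [ 0.5508 -0.1246  0.17  ] [ 0.5806 -0.0931  0.176 ] [ 0.5664 -0.109 ] 0.0162
pan 7388 [0.4109 0.0838 0.0521] [0.5134 0.1755 0.0579] [0.4624 0.1354] 0.052
stir 11885 [ 0.4296 -0.1837  0.055 ] [ 0.6271 -0.0443  0.0605] [ 0.5283 -0.1139] 0.118
small 530 [ 0.4531 -0.2449  0.0304] [ 0.4886 -0.2175  0.0584] [ 0.4708 -0.2353] 0.0179
[306402    798]
scene0 ((0.5133143067359924, -0.3638823926448822), (0.1371665596961975, 0.1415357142686844), 4.9412994384765625)
[[0.033, 18.22], [0.032, 11.994], [0.031, -35.876], [0.031, -39.711], [0.03, -4.973], [0.03, -56.391], [0.03, -94.617], [0.03, -18.01], [0.03, -7.383], [0.03, -82.123], [0.03, 41.707], [0.03, -66.041]]
[305185   2015]
side0 ((0.5093062520027161, -0.36527881026268005), (0.13569116592407227, 0.1350296586751938), 4.876186847686768)
[[0.032, 121.231], [0.031, 134.616], [0.031, 143.24], [0.031, 138.712], [0.031, 126.385], [0.031, 127.509], [0.03, 130.866], [0.03, 121.425], [0.03, 134.223], [0.03, 137.659], [0.03, -87.848], [0.03, 140.602]]
```

View pics/crop1.png

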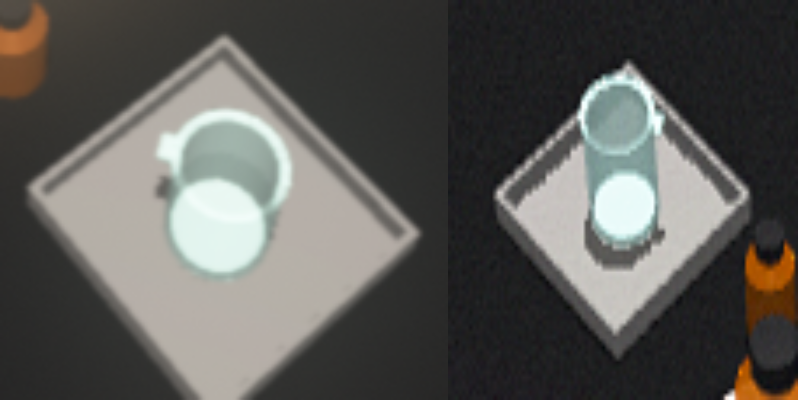

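The crop shows the beaker's spout at about 130° in world axes, which is clear of jaws closing along x. The three cameras agree to within 5 mm. First I go above the flask.

>>> send_rows([
  [[-0.007,-0.024,0,0],[-0.007,-0.024,0,0],[-0.007,-0.024,0,0],[-0.007,-0.024,0,0],[-0.007,-0.024,0,0],[-0.007,-0.024,0,0],[0,0,0,0],[0,0,0,0]],
], hand=-1)

```text
clock: 0.95
eef_pos: [0.4548, 0.1479, 0.2385]
tool_rot: [1.0, -0.001, -0.004, 0.001]
ft_force: [-0.1, -0.7, 0.5]
grip_width: 0.0855
```

```bash
python3 - <<'E'
from h import *
print(bot.get_obs()['eef_pos']); d=grab('wrist','w1');grab('side','s1')
P=cloud(d);z=P[...,2];x,y=P[...,0],P[...,1]
k=(abs(z-.163)<.008)&(np.hypot(x-.46,y-.144)<.03);p=P[k]
print(len(p),p.min(0),p.max(0))
d=load('s1');P=cloud(d);z=P[...,2];x,y=P[...,0],P[...,1]
k=(abs(z-.163)<.008)&(np.hypot(x-.46,y-.144)<.03);p=P[k]
print(len(p),p.min(0),p.max(0))
E
```

```text
[0.45482201 0.14786471 0.23851224]
1738 [0.44221887 0.12981115 0.15915955] [0.4720835  0.15953872 0.17084275]
157 [0.44307731 0.12647443 0.15510886] [0.47176879 0.15481243 0.17087458]
```

View pics/s1.png

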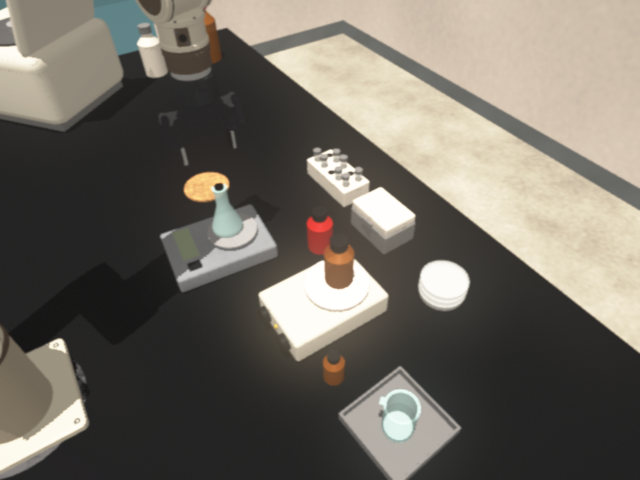

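View pics/w1.png

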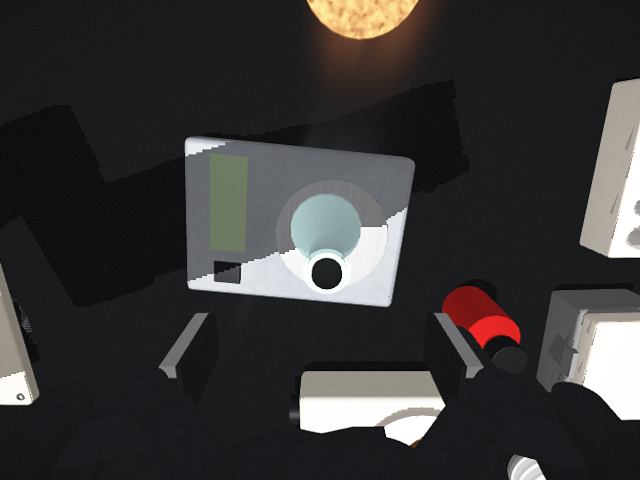

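The wrist view puts the flask stopper at (327,273), and its neck measures at (0.457, 0.144), matching the earlier estimate. I descend to it.

>>> send_rows([
  [[0.001,0.001,0.015,0],[0.001,0.001,0.017,0],[0,0.001,0.017,0],[0,0.001,0.017,0],[0,0,0.017,0],[0,0,0.012,0],[0,0,0.008,0],[0,0,0,0]],
])

```text
clock: 1.85
eef_pos: [0.4598, 0.1352, 0.1325]
tool_rot: [1.0, -0.009, -0.002, 0.001]
ft_force: [-0.2, -0.6, 0.5]
grip_width: 0.0851
```

```bash
python3 - <<'E'
from h import *
o=bot.get_obs();print(o['eef_pos'],o['tool_rot'],o['joint_vel'].round(3)); grab('side','s2')
a=cv2.imread('pics/s2.png')[130:280,140:300];cv2.imwrite('pics/s2c.png',cv2.resize(a,(640,600)))
E
```

```text
[0.45984923 0.13518239 0.13252228] [ 0.99995731 -0.0088716  -0.00222737  0.00131205] [-0.014 -0.006  0.014  0.008 -0.001 -0.003]
```

View pics/s2c.png

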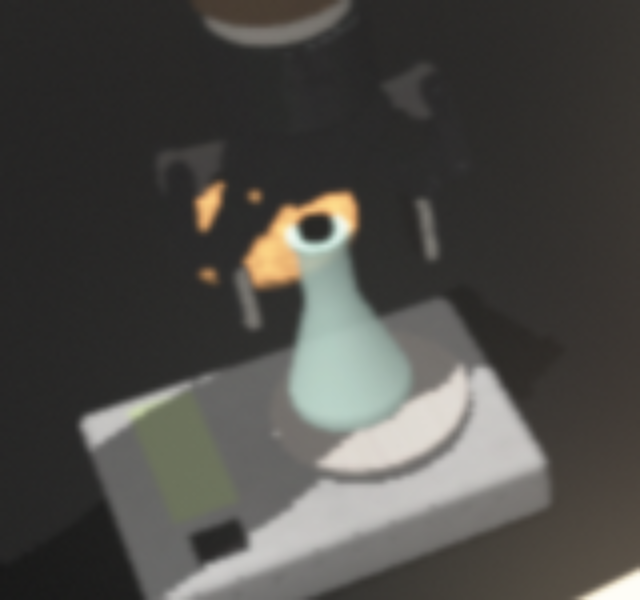

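```bash
cat >> h.py <<'E'
def go(x,y,z):
    o=bot.get_obs();R=Ro.from_quat(o['tool_rot']).as_matrix()
    print('pos',o['eef_pos'].round(4),'xaxis',R[:,0].round(3),'zaxis',R[:,2].round(4),'F',o['ft_force'].round(1),'w',round(o['grip_width'],4),'t',o['clock'])
    print('tool delta',(R.T@(np.array([x,y,z])-o['eef_pos'])).round(4),'yaw turn needed',round(np.degrees(np.arctan2(R[1,0],R[0,0])),2))
E
python3 -c "
from h import *
go(.457,.144,.132)"
```

```text
pos [0.4602 0.1353 0.1331] xaxis [ 1.    -0.018 -0.003] zaxis [-0.0035 -0.0024 -1.    ] F [-0.4  0.6  0.2] w 0.0853 t 1.9
tool delta [-0.0034 -0.0086  0.0011] yaw turn needed -1.01
```

>>> send_rows([
  [[-0.001,-0.003,0,-0.4],[-0.001,-0.003,0,-0.4],[-0.001,-0.002,0,-0.2],[0,0,0,0],[0,0,0,0],[0,0,0,0],[0,0,0,0],[0,0,0,0]],
])

```text
clock: 2.7
eef_pos: [0.4593, 0.1448, 0.1363]
tool_rot: [1.0, 0.001, 0.001, 0.0]
ft_force: [0.2, 0.0, 0.3]
grip_width: 0.0854
```

```bash
python3 -c "
from h import *
go(.457,.144,.132)"
```

```text
pos [0.4593 0.1448 0.1363] xaxis [1.    0.002 0.002] zaxis [ 2.5e-03 -5.0e-04 -1.0e+00] F [0.2 0.  0.3] w 0.0854 t 2.7
tool delta [-0.0023  0.0008  0.0043] yaw turn needed 0.09
```

>>> send_rows([
  [[-0.001,0,0.002,0],[-0.001,0,0.002,0],[0,0,0,0],[0,0,0,0],[0,0,0,0],[0,0,0,0],[0,0,0,0],[0,0,0,0]],
])

```text
clock: 3.5
eef_pos: [0.457, 0.1445, 0.1317]
tool_rot: [1.0, 0.001, 0.001, 0.0]
ft_force: [0.3, -0.4, 0.3]
grip_width: 0.0854
```

```bash
python3 -c "
from h import *
go(.457,.144,.132)"
```

```text
pos [0.457  0.1445 0.1317] xaxis [1.    0.001 0.002] zaxis [ 1.9e-03 -8.0e-04 -1.0e+00] F [ 0.3 -0.4  0.3] w 0.0854 t 3.5
tool delta [ 0.      0.0005 -0.0003] yaw turn needed 0.07
```

>>> send_rows([
  [[0,0,0,0],[0,0,0,0],[0,0,0,0],[0,0,0,0],[0,0,0,0],[0,0,0,0],[0,0,0,0],[0,0,0,0]],
], hand=1)

```text
clock: 4.3
eef_pos: [0.4574, 0.1446, 0.1319]
tool_rot: [1.0, 0.001, 0.001, 0.0]
ft_force: [-0.1, -0.5, -0.8]
grip_width: 0.0233
```

```bash
python3 - <<'E'
from h import *
go(.488,.360,.23); grab('side','s3')
a=cv2.imread('pics/s3.png')[130:280,140:300];cv2.imwrite('pics/s3c.png',cv2.resize(a,(640,600)))
E
```

```text
pos [0.4574 0.1446 0.1319] xaxis [1.    0.001 0.003] zaxis [ 2.9e-03 -5.0e-04 -1.0e+00] F [-0.1 -0.5 -0.8] w 0.0233 t 4.3
tool delta [ 0.0311 -0.2153 -0.0981] yaw turn needed 0.07
```

View pics/s3c.png

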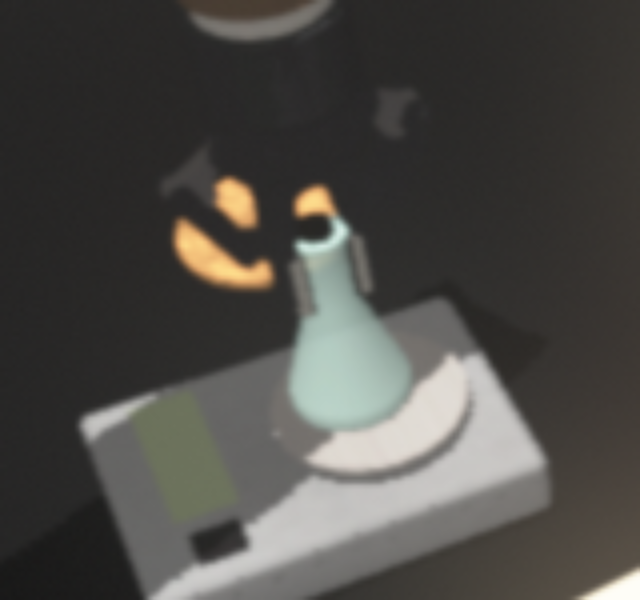

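The crop shows the jaws on the neck, just under the lip. Now I lift.

>>> send_rows([
  [[0,0,-0.003,0],[0,0,-0.006,0],[0,0,-0.01,0],[0,0,-0.01,0],[0,0,-0.01,0],[0,0,-0.006,0],[0,0,-0.003,0],[0,0,0,0]],
])

```text
clock: 5.15
eef_pos: [0.4571, 0.1447, 0.1848]
tool_rot: [1.0, 0.001, 0.001, 0.0]
ft_force: [-0.3, 0.6, -1.9]
grip_width: 0.0226
```

```bash
python3 - <<'E'
from h import *
go(.488,.360,.19); grab('side','s4')
a=cv2.imread('pics/s4.png')[130:280,140:300];cv2.imwrite('pics/s4c.png',cv2.resize(a,(640,600)))
E
```

```text
pos [0.4571 0.1447 0.1848] xaxis [1.    0.001 0.003] zaxis [ 2.9e-03 -3.0e-04 -1.0e+00] F [-0.3  0.6 -1.9] w 0.0226 t 5.15
tool delta [ 0.0312 -0.2153 -0.0052] yaw turn needed 0.07
```

View pics/s4c.png

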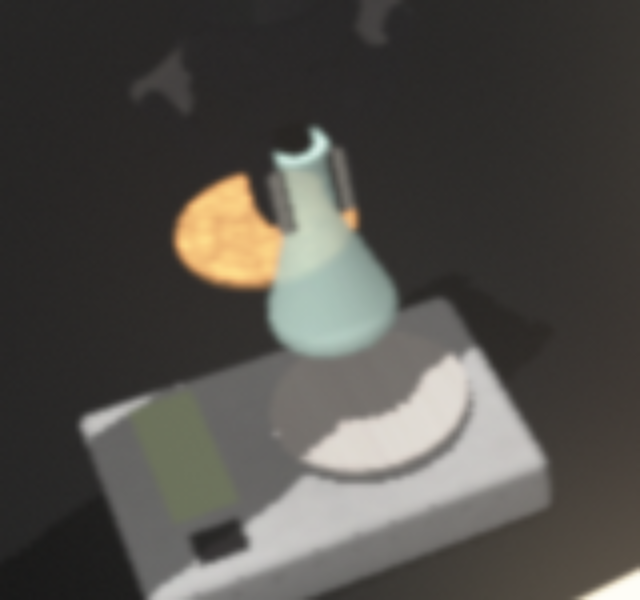

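The flask is held and hangs upright. I carry it to above the mat.

>>> send_rows([
  [[0.002,-0.012,0,0],[0.004,-0.025,0,0],[0.005,-0.033,0,0],[0.005,-0.035,0,0],[0.005,-0.035,0,0],[0.005,-0.033,0,0],[0.003,-0.025,0,0],[0.002,-0.012,0,0]],
])

```text
clock: 6.0
eef_pos: [0.4867, 0.3657, 0.1791]
tool_rot: [1.0, -0.001, -0.002, 0.001]
ft_force: [0.4, -0.7, -0.2]
grip_width: 0.0229
```

```bash
python3 - <<'E'
from h import *
go(.488,.360,.19); d=grab('scene','c5');d=grab('wrist','w5')
go(.488,.360,.19)
E
```

```text
pos [0.4867 0.3657 0.1791] xaxis [ 1.    -0.002 -0.004] zaxis [-0.0039 -0.002  -1.    ] F [ 0.4 -0.7 -0.2] w 0.0229 t 6.0
tool delta [ 0.0013  0.0058 -0.0109] yaw turn needed -0.14
pos [0.4865 0.3653 0.1788] xaxis [ 1.    -0.002 -0.004] zaxis [-0.0043 -0.0024 -1.    ] F [-0.8 -0.9 -2.4] w 0.0232 t 6.1
tool delta [ 0.0014  0.0053 -0.0112] yaw turn needed -0.1
```

View pics/w5.png

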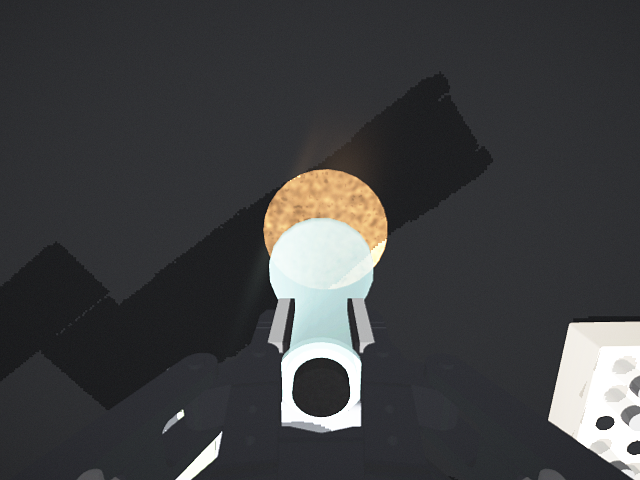

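```bash
python3 - <<'E'
from h import *
d=load('w5')
for u,v in [(264,230),(388,230),(326,169)]: print(pt(d,u,v,.006))
E
```

```text
[0.43540918 0.36377721 0.006     ]
[0.54478816 0.36377982 0.006     ]
[0.48997492 0.41661693 0.006     ]
```

The mat is at about (0.490, 0.361). I lower the flask to about 12 mm above it, correcting xy on the way.

>>> send_rows([
  [[0.001,0.002,0.006,0],[0.001,0.002,0.012,0],[0.001,0,0.014,0],[0,0,0.014,0],[0,0,0.014,0],[0,0,0.012,0],[0,0,0.006,0],[0,0,0.002,0]],
])

```text
clock: 6.9
eef_pos: [0.4871, 0.3536, 0.0896]
tool_rot: [1.0, -0.004, -0.005, 0.004]
ft_force: [-0.0, 0.1, -1.1]
grip_width: 0.0231
```

```bash
python3 -c "
from h import *
go(.4895,.361,.084)"
```

```text
pos [0.4871 0.3536 0.0896] xaxis [ 1.    -0.008 -0.01 ] zaxis [-0.0104 -0.0081 -0.9999] F [-0.   0.1 -1.1] w 0.0231 t 6.9
tool delta [ 0.0023 -0.0074  0.0055] yaw turn needed -0.49
```

>>> send_rows([
  [[0.001,-0.003,0,0],[0.001,-0.003,0,0],[0,-0.001,0,0],[0,0,0,0],[0,0,0,0],[0,0,0,0],[0,0,0,0],[0,0,0,0]],
])

```text
clock: 7.7
eef_pos: [0.4909, 0.3624, 0.092]
tool_rot: [1.0, -0.004, -0.003, 0.003]
ft_force: [0.7, -0.6, -0.8]
grip_width: 0.0229
```

```bash
python3 -c "
from h import *
go(.4895,.361,.084)"
```

```text
pos [0.4909 0.3624 0.092 ] xaxis [ 1.    -0.008 -0.006] zaxis [-0.0064 -0.0051 -1.    ] F [ 0.7 -0.6 -0.8] w 0.0229 t 7.7
tool delta [-0.0013  0.0014  0.008 ] yaw turn needed -0.48
```

>>> send_rows([
  [[0,0,0.002,0],[0,0,0.0015,0],[0,0,0.0015,0],[0,0,0.001,0],[0,0,0.001,0],[0,0,0,0],[0,0,0,0],[0,0,0,0]],
])

```text
clock: 8.5
eef_pos: [0.4906, 0.362, 0.084]
tool_rot: [1.0, -0.004, -0.003, 0.003]
ft_force: [0.6, -0.2, -1.3]
grip_width: 0.023
```

```bash
python3 -c "
from h import *
go(.4895,.361,.083)"
```

```text
pos [0.4906 0.362  0.084 ] xaxis [ 1.    -0.009 -0.007] zaxis [-0.007  -0.0056 -1.    ] F [ 0.6 -0.2 -1.3] w 0.023 t 8.5
tool delta [-0.0011  0.001   0.001 ] yaw turn needed -0.49
```

>>> send_rows([
  [[0,0,0.0007,0],[0,0,0.0005,0],[0,0,0,0],[0,0,0,0],[0,0,0,0],[0,0,0,0],[0,0,0,0],[0,0,0,0]],
])

```text
clock: 9.3
eef_pos: [0.4907, 0.3621, 0.0831]
tool_rot: [1.0, -0.004, -0.003, 0.003]
ft_force: [-0.4, 0.3, -0.8]
grip_width: 0.0228
```

```bash
python3 -c "
from h import *
go(.4895,.361,.083)"
```

```text
pos [0.4907 0.3621 0.0831] xaxis [ 1.    -0.009 -0.007] zaxis [-0.0066 -0.0053 -1.    ] F [-0.4  0.3 -0.8] w 0.0228 t 9.3
tool delta [-0.0012  0.0012  0.0001] yaw turn needed -0.49
```

>>> send_rows([
  [[0,0,0.0006,0],[0,0,0.0006,0],[0,0,0,0],[0,0,0,0],[0,0,0,0],[0,0,0,0],[0,0,0,0],[0,0,0,0]],
])

```text
clock: 10.1
eef_pos: [0.4908, 0.3623, 0.083]
tool_rot: [1.0, -0.004, -0.003, 0.002]
ft_force: [-0.5, -1.2, 0.8]
grip_width: 0.0231
```

```bash
python3 -c "
from h import *
go(.4895,.361,.082)"
```

```text
pos [0.4908 0.3623 0.083 ] xaxis [ 1.    -0.009 -0.006] zaxis [-0.0058 -0.0046 -1.    ] F [-0.5 -1.2  0.8] w 0.0231 t 10.1
tool delta [-0.0013  0.0013  0.001 ] yaw turn needed -0.49
```

The height has stopped falling and the force has risen, so the flask is standing. I open.

>>> send_rows([
  [[0,0,0,0],[0,0,0,0],[0,0,0,0],[0,0,0,0],[0,0,0,0],[0,0,0,0],[0,0,0,0],[0,0,0,0]],
], hand=-1)

```text
clock: 10.9
eef_pos: [0.4914, 0.3626, 0.0827]
tool_rot: [1.0, -0.004, -0.002, 0.002]
ft_force: [-0.5, 0.0, -0.6]
grip_width: 0.0852
```

>>> send_rows([
  [[0,0,-0.005,0],[0,0,-0.015,0],[0,0,-0.025,0],[0,0,-0.03,0],[0,0,-0.03,0],[0,0,-0.025,0],[0,0,-0.01,0],[0,0,0,0]],
])

```text
clock: 11.7
eef_pos: [0.4913, 0.3626, 0.2286]
tool_rot: [1.0, -0.004, -0.003, 0.003]
ft_force: [1.3, -0.3, 0.4]
grip_width: 0.0853
```

```bash
python3 -c "
from h import *
go(.508,-.366,.23); d=grab('scene','c6')
P=cloud(d);x,y,z=P[...,0],P[...,1],P[...,2];k=(z>.105)&(z<.125)&(np.hypot(x-.49,y-.361)<.03);p=P[k];print(len(p),p.min(0),p.max(0))"
```

```text
pos [0.4913 0.3626 0.2286] xaxis [ 1.    -0.009 -0.007] zaxis [-0.0067 -0.0054 -1.    ] F [ 1.3 -0.3  0.4] w 0.0853 t 11.7
tool delta [0.0229 0.7285 0.0024] yaw turn needed -0.49
172 [0.47867809 0.34558064 0.10663912] [0.50941804 0.37490343 0.12401748]
```

View pics/c6.png

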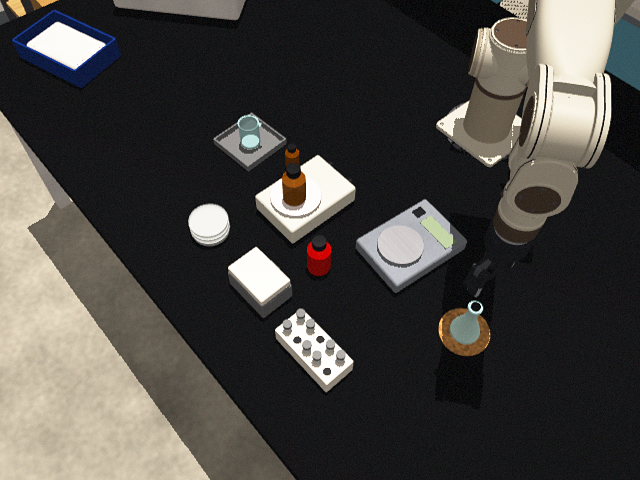

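The flask stands upright on the mat at (465,325) and the pan is free. Next is the beaker.

>>> send_rows([
  [[0.001,0.02,0,0],[0.001,0.035,0,0],[0.001,0.045,0,0],[0.001,0.045,0,0],[0.001,0.045,0,0],[0.001,0.045,0,0],[0.001,0.045,0,0],[0.001,0.045,0,0]],
])

```text
clock: 12.55
eef_pos: [0.4902, 0.0305, 0.2143]
tool_rot: [1.0, 0.002, -0.015, 0.006]
ft_force: [1.1, 0.6, -0.9]
grip_width: 0.0851
```

```bash
python3 -c "
from h import *
go(.508,-.366,.21)"
```

```text
pos [0.4902 0.0305 0.2143] xaxis [ 1.     0.004 -0.03 ] zaxis [-0.0296 -0.013  -0.9995] F [ 1.1  0.6 -0.9] w 0.0851 t 12.55
tool delta [0.0161 0.3965 0.0089] yaw turn needed 0.25
```

>>> send_rows([
  [[0.002,0.035,-0.006,0],[0.002,0.045,-0.004,0],[0.002,0.045,-0.002,0],[0.002,0.045,-0.002,0],[0.002,0.045,0,0],[0.002,0.045,0,0],[0.002,0.04,0,0],[0.001,0.03,0,0]],
])

```text
clock: 13.35
eef_pos: [0.4973, -0.3129, 0.216]
tool_rot: [1.0, 0.001, -0.027, 0.003]
ft_force: [0.8, -0.9, -0.2]
grip_width: 0.0855
```

```bash
python3 -c "
from h import *
go(.508,-.366,.21)"
```

```text
pos [ 0.4973 -0.3129  0.216 ] xaxis [ 0.999  0.002 -0.054] zaxis [-0.0538 -0.0055 -0.9985] F [ 0.8 -0.9 -0.2] w 0.0855 t 13.35
tool delta [0.0109 0.0531 0.0057] yaw turn needed 0.13
```

>>> send_rows([
  [[0.003,0.012,0,0],[0.003,0.012,0,0],[0.002,0.012,0,0],[0.002,0.008,0,0],[0.001,0.003,0,0],[0,0,0,0],[0,0,0,0],[0,0,0,0]],
])

```text
clock: 14.15
eef_pos: [0.5075, -0.3608, 0.2092]
tool_rot: [1.0, 0.001, -0.031, -0.001]
ft_force: [-0.9, 0.4, -0.4]
grip_width: 0.0856
```

```bash
python3 -c "
from h import *
go(.508,-.366,.21)
print(bot.get_obs()['joint_pos'],bot.get_obs()['joint_vel'])"
```

```text
pos [ 0.5075 -0.3608  0.2092] xaxis [ 0.998  0.003 -0.062] zaxis [-0.0623  0.0015 -0.9981] F [-0.9  0.4 -0.4] w 0.0856 t 14.15
tool delta [ 0.0004  0.0052 -0.0008] yaw turn needed 0.16
[-0.60195681  0.54634966  0.37255072  1.44927946 -0.03407564  0.96702895] [ 0.01045961 -0.00604259 -0.00296337  0.00362303  0.0020658   0.00030166]
```

The tool has picked up about 3.6° of tilt from the fast sweep. I test in free air whether a different motion takes it out.

>>> send_rows([
  [[-0.03,0,0,0],[-0.04,0,0,0],[-0.04,0,0,0],[0,0,0,0],[0,0,0,0],[0,0,0,0],[0,0,0,0],[0,0,0,0]],
])

```text
clock: 14.95
eef_pos: [0.3979, -0.3577, 0.2169]
tool_rot: [1.0, 0.005, -0.03, 0.0]
ft_force: [0.4, 1.0, 1.1]
grip_width: 0.0854
```

```bash
python3 -c "
from h import *
go(.508,-.366,.21)"
```

```text
pos [ 0.3979 -0.3577  0.2169] xaxis [ 0.998  0.011 -0.059] zaxis [-5.920e-02 -5.000e-04 -9.982e-01] F [0.4 1.  1.1] w 0.0854 t 14.95
tool delta [0.1102 0.0094 0.0004] yaw turn needed 0.61
```

>>> send_rows([
  [[0,0,-0.03,0],[0,0,-0.04,0],[0,0,-0.04,0],[0,0,0,0],[0,0,0,0],[0,0,0,0],[0,0,0,0],[0,0,0,0]],
])

```text
clock: 15.75
eef_pos: [0.408, -0.3561, 0.3246]
tool_rot: [0.999, 0.008, -0.033, -0.003]
ft_force: [-0.2, 0.1, -0.5]
grip_width: 0.0853
```

```bash
python3 -c "
from h import *
go(.508,-.366,.21)"
```

```text
pos [ 0.408  -0.3561  0.3246] xaxis [ 0.998  0.016 -0.066] zaxis [-0.0657  0.0053 -0.9978] F [-0.2  0.1 -0.5] w 0.0853 t 15.75
tool delta [0.1072 0.0122 0.1077] yaw turn needed 0.94
```

>>> send_rows([
  [[0,-0.045,0,0],[0,-0.045,0,0],[0,-0.045,0,0],[0,-0.045,0,0],[0,-0.045,0,0],[0,-0.045,0,0],[0,0,0,0],[0,0,0,0]],
])

```text
clock: 16.55
eef_pos: [0.4005, -0.0769, 0.3181]
tool_rot: [0.999, 0.007, -0.039, -0.006]
ft_force: [0.5, -0.8, 0.2]
grip_width: 0.0857
```

```bash
python3 -c "
from h import *
go(.508,-.366,.21);print(bot.get_obs()['joint_pos'])"
```

```text
pos [ 0.4005 -0.0769  0.3181] xaxis [ 0.997  0.014 -0.078] zaxis [-0.0786  0.012  -0.9968] F [ 0.5 -0.8  0.2] w 0.0857 t 16.55
tool delta [0.1116 0.2919 0.0958] yaw turn needed 0.8
[-0.18763579  0.09791243  0.02400361  1.57645058 -0.00283768  1.36986701]
```

>>> send_rows([
  [[0,0,0.05,0],[0,0,0.05,0],[0,0,0,0],[0,0,0,0],[0,0,0,0],[0,0,0,0],[0,0,0,0],[0,0,0,0]],
])

```text
clock: 17.35
eef_pos: [0.3984, -0.0818, 0.2235]
tool_rot: [0.999, 0.003, -0.033, -0.004]
ft_force: [-0.4, -0.2, -0.3]
grip_width: 0.0857
```

```bash
python3 -c "
from h import *
go(.508,-.366,.21);print(bot.get_obs()['joint_pos'])"
```

```text
pos [ 0.3984 -0.0818  0.2235] xaxis [ 0.998  0.006 -0.065] zaxis [-0.0651  0.0087 -0.9978] F [-0.4 -0.2 -0.3] w 0.0857 t 17.35
tool delta [0.1087 0.2849 0.0038] yaw turn needed 0.32
[-0.19932124  0.11787428 -0.19812581  1.3203741  -0.00431145  1.36632341]
```

>>> send_rows([
  [[0,0,-0.01,0],[0,0,-0.02,0],[0,0,-0.02,0],[0,0,-0.02,0],[0,0,-0.015,0],[0,0,-0.01,0],[0,0,-0.005,0],[0,0,0,0]],
])

```text
clock: 18.15
eef_pos: [0.4072, -0.0825, 0.3357]
tool_rot: [1.0, 0.003, -0.027, -0.003]
ft_force: [-0.5, 0.8, -0.2]
grip_width: 0.0857
```

```bash
python3 -c "
from h import *
go(.508,-.366,.21);print(bot.get_obs()['joint_pos'])"
```

```text
pos [ 0.4072 -0.0825  0.3357] xaxis [ 0.999  0.007 -0.054] zaxis [-0.054   0.0065 -0.9985] F [-0.5  0.8 -0.2] w 0.0857 t 18.15
tool delta [0.1054 0.2851 0.1182] yaw turn needed 0.4
[-0.19686034  0.09211495  0.06431006  1.59721927 -0.00417735  1.3672215 ]
```

A fast drop followed by a slow rise takes tilt out. I repeat the cycle.

>>> send_rows([
  [[0,0,0.05,0],[0,0,0.05,0],[0,0,0,0],[0,0,0,0],[0,0,0,0],[0,0,0,0],[0,0,0,0],[0,0,0,0]],
])

```text
clock: 18.95
eef_pos: [0.4072, -0.0827, 0.2419]
tool_rot: [1.0, 0.004, -0.019, -0.002]
ft_force: [-0.1, 0.5, -0.8]
grip_width: 0.0857
```

>>> send_rows([
  [[0,0,-0.01,0],[0,0,-0.02,0],[0,0,-0.02,0],[0,0,-0.02,0],[0,0,-0.015,0],[0,0,-0.01,0],[0,0,-0.005,0],[0,0,0,0]],
])

```text
clock: 19.75
eef_pos: [0.4131, -0.0834, 0.3541]
tool_rot: [1.0, 0.004, -0.014, -0.001]
ft_force: [-0.1, -0.3, 0.2]
grip_width: 0.0853
```

>>> send_rows([
  [[0,0,0.05,0],[0,0,0.05,0],[0,0,0,0],[0,0,0,0],[0,0,0,0],[0,0,0,0],[0,0,0,0],[0,0,0,0]],
])

```text
clock: 20.55
eef_pos: [0.4154, -0.0843, 0.2603]
tool_rot: [1.0, 0.004, -0.006, 0.001]
ft_force: [0.4, -0.3, 0.3]
grip_width: 0.0858
```

>>> send_rows([
  [[0,0,-0.01,0],[0,0,-0.02,0],[0,0,-0.02,0],[0,0,-0.02,0],[0,0,-0.015,0],[0,0,-0.01,0],[0,0,-0.005,0],[0,0,0,0]],
])

```text
clock: 21.35
eef_pos: [0.4184, -0.0844, 0.3728]
tool_rot: [1.0, 0.004, -0.001, 0.002]
ft_force: [0.0, 0.1, -0.5]
grip_width: 0.0857
```

```bash
python3 -c "
from h import *
go(.508,-.366,.21);print(bot.get_obs()['joint_pos'])"
```

```text
pos [ 0.4184 -0.0844  0.3728] xaxis [ 1.     0.007 -0.001] zaxis [-0.0014 -0.004  -1.    ] F [ 0.   0.1 -0.5] w 0.0857 t 21.35
tool delta [0.0878 0.2816 0.1639] yaw turn needed 0.42
[-0.19623836  0.07512003  0.14198623  1.63823285 -0.00421365  1.36727591]
```

>>> send_rows([
  [[0.006,0.02,0,0],[0.009,0.03,0,0],[0.009,0.03,0,0],[0.009,0.03,0,0],[0.009,0.03,0,0],[0.009,0.03,0,0],[0.009,0.03,0,0],[0.009,0.03,0,0]],
])

```text
clock: 22.15
eef_pos: [0.4904, -0.3179, 0.372]
tool_rot: [1.0, 0.007, -0.002, 0.0]
ft_force: [0.3, 0.1, 0.9]
grip_width: 0.0853
```

```bash
python3 -c "
from h import *
go(.508,-.366,.21)"
```

```text
pos [ 0.4904 -0.3179  0.372 ] xaxis [ 1.     0.015 -0.003] zaxis [-3.4e-03 -5.0e-04 -1.0e+00] F [0.3 0.1 0.9] w 0.0853 t 22.15
tool delta [0.0174 0.0483 0.1619] yaw turn needed 0.86
```

>>> send_rows([
  [[0.004,0.01,0.015,0.3],[0.004,0.012,0.02,0.3],[0.004,0.012,0.025,0.3],[0.003,0.008,0.025,0],[0.001,0.003,0.025,0],[0,0,0.025,0],[0,0,0.015,0],[0,0,0,0]],
])

```text
clock: 22.95
eef_pos: [0.5047, -0.3691, 0.2079]
tool_rot: [1.0, -0.004, -0.006, -0.003]
ft_force: [-0.3, 0.6, 0.7]
grip_width: 0.0854
```

```bash
python3 - <<'E'
from h import *
go(.508,-.366,.12)
d=grab('wrist','w7');P=cloud(d);x,y,z=P[...,0],P[...,1],P[...,2]
k=(abs(z-.074)<.005)&(np.hypot(x-.508,y+.366)<.045);p=P[k];print(len(p),p.min(0),p.max(0),cv2.minEnclosingCircle(p[:,:2].astype(np.float32)))
E
```

```text
pos [ 0.5047 -0.3691  0.2079] xaxis [ 1.    -0.008 -0.013] zaxis [-0.0125  0.0053 -0.9999] F [-0.3  0.6  0.7] w 0.0854 t 22.95
tool delta [ 0.0044 -0.0027  0.0879] yaw turn needed -0.46
1436 [ 0.47878192 -0.39247849  0.06900481] [ 0.53295541 -0.33641528  0.07671196] ((0.5043841004371643, -0.3633038103580475), 0.030492035672068596)
```

View pics/w7.png

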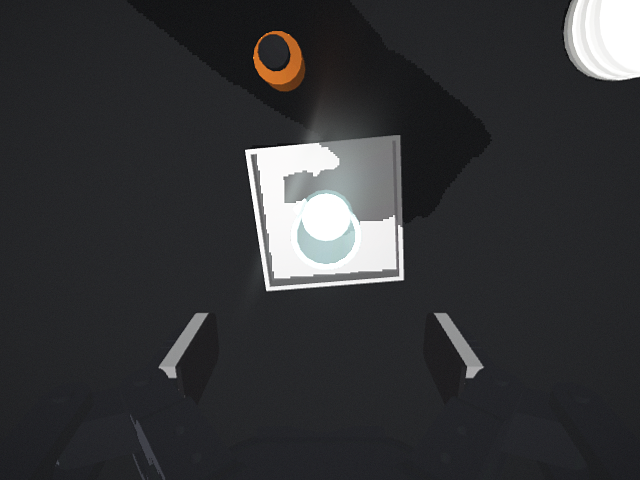

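The wrist view shows the beaker rim centred at (326,236) in the tray, so the target is (0.507, -0.366). I descend.

>>> send_rows([
  [[0.001,-0.001,0.012,0],[0.001,-0.001,0.02,0],[0,-0.001,0.025,0],[0,0,0.025,0],[0,0,0.015,0],[0,0,0.01,0],[0,0,0,0],[0,0,0,0]],
])

```text
clock: 23.8
eef_pos: [0.5114, -0.3682, 0.1045]
tool_rot: [1.0, -0.003, 0.001, 0.002]
ft_force: [-0.3, -0.7, 0.5]
grip_width: 0.0852
```

```bash
python3 -c "
from h import *
go(.507,-.366,.042)"
```

```text
pos [ 0.5114 -0.3682  0.1045] xaxis [ 1.    -0.007  0.001] zaxis [ 0.0013 -0.0043 -1.    ] F [-0.3 -0.7  0.5] w 0.0852 t 23.8
tool delta [-0.0045 -0.0025  0.0625] yaw turn needed -0.4
```

>>> send_rows([
  [[-0.002,-0.001,0.005,0],[-0.001,-0.001,0.01,0],[-0.001,0,0.014,0],[0,0,0.014,0],[0,0,0.01,0],[0,0,0.006,0],[0,0,0,0],[0,0,0,0]],
])

```text
clock: 24.6
eef_pos: [0.5099, -0.3682, 0.0463]
tool_rot: [1.0, -0.003, 0.004, 0.005]
ft_force: [0.4, 0.0, -0.4]
grip_width: 0.0853
```

```bash
python3 -c "
from h import *
go(.507,-.366,.042)"
```

```text
pos [ 0.5099 -0.3682  0.0463] xaxis [ 1.    -0.007  0.009] zaxis [ 0.0089 -0.0097 -0.9999] F [ 0.4  0.  -0.4] w 0.0853 t 24.6
tool delta [-0.003  -0.0022  0.0043] yaw turn needed -0.4
```

>>> send_rows([
  [[-0.0015,-0.001,0.002,0],[-0.0015,-0.001,0.002,0],[0,0,0,0],[0,0,0,0],[0,0,0,0],[0,0,0,0],[0,0,0,0],[0,0,0,0]],
])

```text
clock: 25.4
eef_pos: [0.5081, -0.3671, 0.0444]
tool_rot: [1.0, -0.004, 0.006, 0.006]
ft_force: [-0.1, -0.8, 0.6]
grip_width: 0.0856
```

```bash
python3 -c "
from h import *
go(.507,-.366,.042);grab('side','s8')
a=cv2.imread('pics/s8.png')[330:480,310:490];cv2.imwrite('pics/s8c.png',cv2.resize(a,(720,600)))"
```

```text
pos [ 0.5081 -0.3671  0.0444] xaxis [ 1.    -0.007  0.012] zaxis [ 0.0124 -0.0122 -0.9998] F [-0.1 -0.8  0.6] w 0.0856 t 25.4
tool delta [-0.0011 -0.0011  0.0023] yaw turn needed -0.4
```

View pics/s8c.png

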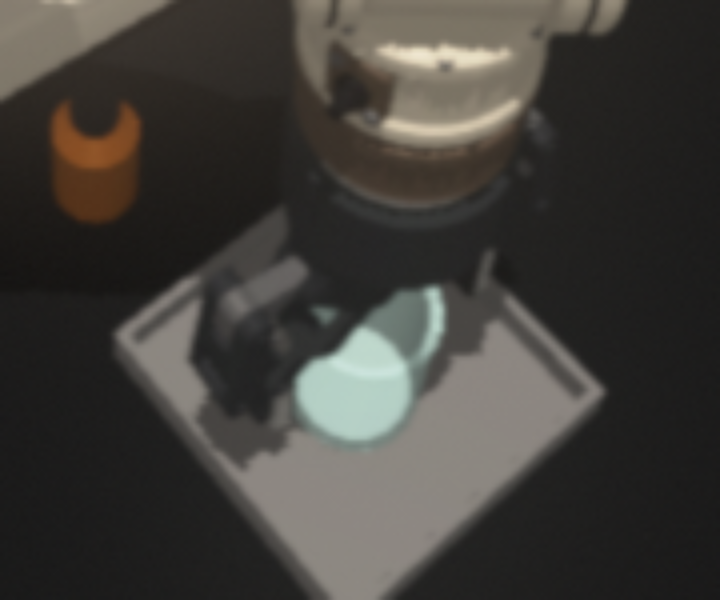

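The open jaws straddle the beaker and are clear of the tray walls. I close.

>>> send_rows([
  [[0,0,0,0],[0,0,0,0],[0,0,0,0],[0,0,0,0],[0,0,0,0],[0,0,0,0],[0,0,0,0],[0,0,0,0]],
], hand=1)

```text
clock: 26.25
eef_pos: [0.5083, -0.3673, 0.0449]
tool_rot: [1.0, -0.004, 0.006, 0.006]
ft_force: [0.4, 0.8, 0.5]
grip_width: 0.0515
```

>>> send_rows([
  [[0,0,-0.003,0],[0,0,-0.006,0],[0,0,-0.012,0],[0,0,-0.018,0],[0,0,-0.022,0],[0,0,-0.022,0],[0,0,-0.018,0],[0,0,-0.01,0]],
])

```text
clock: 27.05
eef_pos: [0.5054, -0.3647, 0.1617]
tool_rot: [1.0, -0.004, 0.005, 0.005]
ft_force: [-0.0, -0.9, -1.1]
grip_width: 0.0517
```

```bash
python3 -c "
from h import *
go(.4635,.1345,.3);grab('side','s9');grab('wrist','w9')"
```

```text
pos [ 0.5054 -0.3647  0.1617] xaxis [ 1.    -0.007  0.009] zaxis [ 0.0092 -0.01   -0.9999] F [-0.  -0.9 -1.1] w 0.0517 t 27.05
tool delta [-0.044  -0.4975 -0.1437] yaw turn needed -0.4
```

View pics/s9.png

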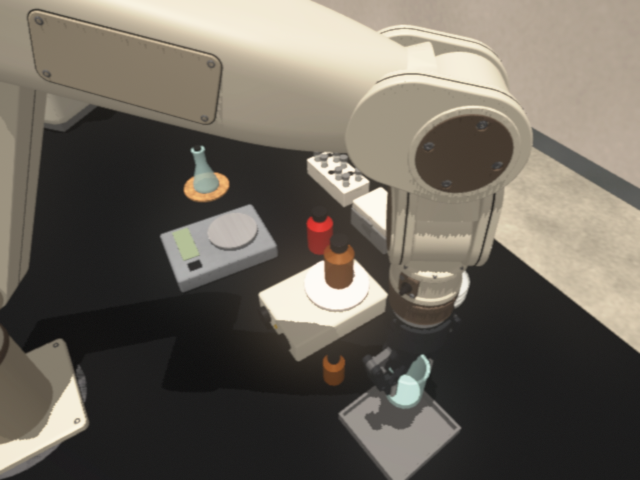

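View pics/w9.png

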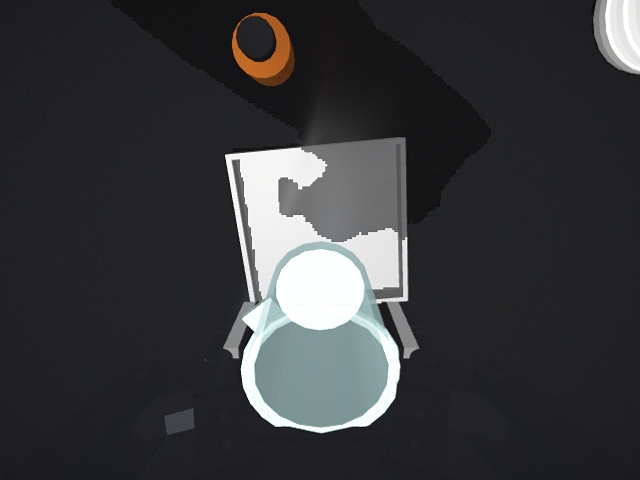

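The beaker is held (both views). I lift further, then carry it at 30 mm or less per row.

>>> send_rows([
  [[0,-0.005,-0.01,0],[0,-0.01,-0.018,0],[0,-0.015,-0.02,0],[0,-0.02,-0.02,0],[-0.003,-0.025,-0.015,0],[-0.003,-0.028,-0.01,0],[-0.003,-0.03,-0.005,0],[-0.003,-0.03,0,0]],
])

```text
clock: 27.95
eef_pos: [0.4904, -0.195, 0.2565]
tool_rot: [1.0, -0.007, -0.001, 0.001]
ft_force: [1.2, 0.6, -0.9]
grip_width: 0.0515
```

```bash
python3 -c "
from h import *
go(.4635,.1345,.26)"
```

```text
pos [ 0.4904 -0.195   0.2565] xaxis [ 1.    -0.013 -0.001] zaxis [-0.0014 -0.0025 -1.    ] F [ 1.2  0.6 -0.9] w 0.0515 t 27.95
tool delta [-0.0313 -0.3291 -0.0042] yaw turn needed -0.76
```

>>> send_rows([
  [[-0.003,-0.03,-0.003,0],[-0.003,-0.03,-0.002,0],[-0.003,-0.03,0,0],[-0.003,-0.03,0,0],[-0.003,-0.03,0,0],[-0.003,-0.03,0,0],[-0.003,-0.03,0,0],[-0.003,-0.03,0,0]],
])

```text
clock: 28.75
eef_pos: [0.4624, 0.0577, 0.2586]
tool_rot: [1.0, -0.006, -0.006, -0.0]
ft_force: [1.1, 0.2, -0.6]
grip_width: 0.0515
```

```bash
python3 -c "
from h import *
go(.4635,.1345,.26)"
```

```text
pos [0.4624 0.0577 0.2586] xaxis [ 1.    -0.013 -0.012] zaxis [-1.220e-02  2.000e-04 -9.999e-01] F [ 1.1  0.2 -0.6] w 0.0515 t 28.75
tool delta [ 0.0001 -0.0768 -0.0014] yaw turn needed -0.74
```

>>> send_rows([
  [[0,-0.024,0,0],[0,-0.018,0,0],[0,-0.012,0.005,0],[0,-0.008,0.015,0],[0,-0.005,0.025,0],[0,-0.003,0.025,0],[0,0,0.015,0],[0,0,0,0]],
])

```text
clock: 29.55
eef_pos: [0.4563, 0.1349, 0.1671]
tool_rot: [1.0, -0.003, -0.01, 0.001]
ft_force: [0.1, 0.3, -1.5]
grip_width: 0.0513
```

```bash
python3 - <<'E'
from h import *
go(.4635,.1345,.11)
d=grab('wrist','w10')
E
```

```text
pos [0.4563 0.1349 0.1671] xaxis [ 1.    -0.005 -0.02 ] zaxis [-0.0203 -0.0013 -0.9998] F [ 0.1  0.3 -1.5] w 0.0513 t 29.55
tool delta [0.0083 0.0003 0.057 ] yaw turn needed -0.31
```

View pics/w10.png

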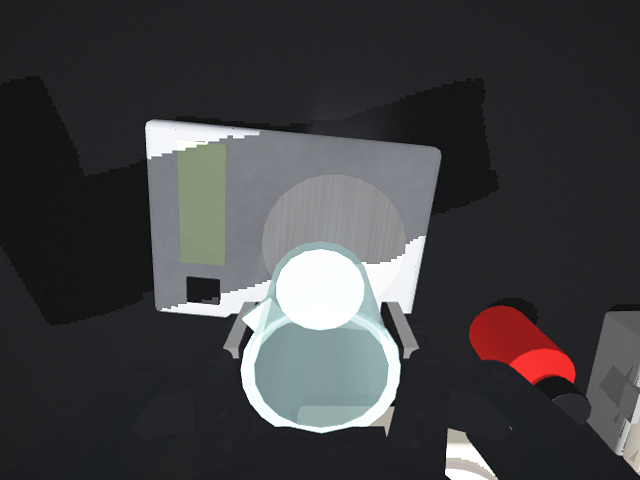

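>>> send_rows([
  [[0.001,0,-0.01,0],[0.001,0,-0.02,0],[0.001,0,-0.02,0],[0.001,0,-0.02,0],[0,0,-0.015,0],[0,0,-0.01,0],[0,0,-0.005,0],[0,0,0,0]],
])

```text
clock: 30.4
eef_pos: [0.4662, 0.1344, 0.2834]
tool_rot: [1.0, -0.004, -0.003, -0.001]
ft_force: [0.2, -0.1, -0.9]
grip_width: 0.0517
```

>>> send_rows([
  [[0,0,0.04,0],[0,0,0.045,0],[0,0,0,0],[0,0,0,0],[0,0,0,0],[0,0,0,0],[0,0,0,0],[0,0,0,0]],
])

```text
clock: 31.2
eef_pos: [0.4695, 0.1355, 0.2033]
tool_rot: [1.0, -0.004, 0.003, -0.003]
ft_force: [0.3, -0.4, -1.7]
grip_width: 0.0515
```

```bash
python3 - <<'E'
from h import *
go(.4635,.1345,.11)
d=load('w10')
for u,v in [(262,243),(405,243),(333,174)]: print(pt(d,u,v,.055))
d=load('c6');P=cloud(d);z=P[...,2];k=np.zeros(z.shape,bool);k[215:275,365:432]=1;k&=abs(z-.055)<.004;p=P[k];print(p.min(0),p.max(0),cv2.minEnclosingCircle(p[:,:2].astype(np.float32)))
d=load('s9');P=cloud(d);z=P[...,2];k=np.zeros(z.shape,bool);k[200:255,195:265]=1;k&=abs(z-.055)<.004;p=P[k];print(p.min(0),p.max(0),cv2.minEnclosingCircle(p[:,:2].astype(np.float32)))
E
```

```text
pos [0.4695 0.1355 0.2033] xaxis [ 1.    -0.009  0.005] zaxis [ 0.005   0.0055 -1.    ] F [ 0.3 -0.4 -1.7] w 0.0515 t 31.2
tool delta [-0.0064  0.0015  0.0933] yaw turn needed -0.51
[0.41142765 0.13817459 0.055     ]
[0.51353117 0.13829055 0.055     ]
[0.46210249 0.18684692 0.055     ]
[0.41341947 0.08225587 0.05100864] [0.51817895 0.18649691 0.05899534] ((0.4667315185070038, 0.1331803798675537), 0.05386181175708771)
[0.41134039 0.08012438 0.05120528] [0.51347169 0.18558343 0.05888692] ((0.46267351508140564, 0.13308298587799072), 0.053217917680740356)
```

The pan centre comes out at about (0.463, 0.134) from all three views, and the tilt is now small. I descend.

>>> send_rows([
  [[-0.001,0,0.008,0],[-0.002,0,0.015,0],[-0.002,0.001,0.018,0],[-0.001,0.001,0.018,0],[0,0,0.014,0],[0,0,0.008,0],[0,0,0.002,0],[0,0,0,0]],
])

```text
clock: 32.0
eef_pos: [0.4654, 0.1346, 0.1183]
tool_rot: [1.0, -0.004, 0.006, -0.004]
ft_force: [0.4, 0.8, -0.8]
grip_width: 0.0513
```

```bash
python3 -c "
from h import *
go(.463,.133,.098)"
```

```text
pos [0.4654 0.1346 0.1183] xaxis [ 1.    -0.009  0.011] zaxis [ 0.0111  0.0073 -0.9999] F [ 0.4  0.8 -0.8] w 0.0513 t 32.0
tool delta [-0.0026  0.0018  0.0203] yaw turn needed -0.51
```

>>> send_rows([
  [[-0.001,0.001,0.005,0],[-0.001,0.001,0.005,0],[0,0,0.004,0],[0,0,0.002,0],[0,0,0.001,0],[0,0,0,0],[0,0,0,0],[0,0,0,0]],
])

```text
clock: 32.8
eef_pos: [0.4653, 0.1331, 0.1021]
tool_rot: [1.0, -0.004, 0.008, -0.004]
ft_force: [-0.5, 0.1, -0.8]
grip_width: 0.0517
```

```bash
python3 -c "
from h import *
go(.463,.133,.096)"
```

```text
pos [0.4653 0.1331 0.1021] xaxis [ 1.    -0.009  0.016] zaxis [ 0.0157  0.0087 -0.9998] F [-0.5  0.1 -0.8] w 0.0517 t 32.8
tool delta [-0.0024  0.0002  0.0061] yaw turn needed -0.51
```

>>> send_rows([
  [[-0.001,0,0.001,0],[-0.001,0,0.001,0],[0,0,0.001,0],[0,0,0.001,0],[0,0,0.0005,0],[0,0,0,0],[0,0,0,0],[0,0,0,0]],
])

```text
clock: 33.6
eef_pos: [0.4634, 0.1333, 0.0974]
tool_rot: [1.0, -0.004, 0.008, -0.004]
ft_force: [0.3, 0.7, -1.0]
grip_width: 0.0519
```

```bash
python3 -c "
from h import *
go(.463,.133,.096)"
```

```text
pos [0.4634 0.1333 0.0974] xaxis [ 1.    -0.009  0.016] zaxis [ 0.0162  0.0088 -0.9998] F [ 0.3  0.7 -1. ] w 0.0519 t 33.6
tool delta [-0.0004  0.0003  0.0014] yaw turn needed -0.5
```

>>> send_rows([
  [[0,0,0.0006,0],[0,0,0.0006,0],[0,0,0.0005,0],[0,0,0,0],[0,0,0,0],[0,0,0,0],[0,0,0,0],[0,0,0,0]],
])

```text
clock: 34.4
eef_pos: [0.4636, 0.1334, 0.0962]
tool_rot: [1.0, -0.004, 0.008, -0.005]
ft_force: [-0.8, 0.2, 0.1]
grip_width: 0.0516
```

```bash
python3 -c "
from h import *
go(.463,.133,.096)"
```

```text
pos [0.4636 0.1334 0.0962] xaxis [ 1.    -0.009  0.017] zaxis [ 0.0169  0.0091 -0.9998] F [-0.8  0.2  0.1] w 0.0516 t 34.4
tool delta [-0.0006  0.0004  0.0002] yaw turn needed -0.5
```

>>> send_rows([
  [[0,0,0.0006,0],[0,0,0.0006,0],[0,0,0,0],[0,0,0,0],[0,0,0,0],[0,0,0,0],[0,0,0,0],[0,0,0,0]],
])

```text
clock: 35.2
eef_pos: [0.4637, 0.1335, 0.0962]
tool_rot: [1.0, -0.004, 0.009, -0.005]
ft_force: [0.2, -0.5, 1.8]
grip_width: 0.0517
```

```bash
python3 -c "
from h import *
go(.463,.133,.096)"
```

```text
pos [0.4637 0.1335 0.0962] xaxis [ 1.    -0.009  0.017] zaxis [ 0.0175  0.0094 -0.9998] F [ 0.2 -0.5  1.8] w 0.0517 t 35.2
tool delta [-0.0007  0.0005  0.0002] yaw turn needed -0.51
```

Contact: the height is stuck and the force has risen to +1.8 N. I release and go up.

>>> send_rows([
  [[0,0,0,0],[0,0,0,0],[0,0,0,0],[0,0,0,0],[0,0,0,0],[0,0,0,0],[0,0,0,0],[0,0,0,0]],
], hand=-1)

```text
clock: 36.0
eef_pos: [0.4643, 0.1336, 0.0959]
tool_rot: [1.0, -0.004, 0.009, -0.005]
ft_force: [0.1, -1.0, 0.5]
grip_width: 0.0853
```

>>> send_rows([
  [[0,0,-0.006,0],[0,0,-0.018,0],[0,0,-0.025,0],[0,0,-0.028,0],[0,0,-0.028,0],[0,0,-0.025,0],[0,0,-0.012,0],[0,0,0,0]],
])

```text
clock: 36.8
eef_pos: [0.4607, 0.1319, 0.2456]
tool_rot: [1.0, -0.004, 0.009, -0.005]
ft_force: [0.2, 0.1, -0.5]
grip_width: 0.0857
```

```bash
python3 - <<'E'
from h import *
go(.5675,-.1105,.26)
for n,t in (('scene','c11'),('side','s11')):
    d=grab(n,t);P=cloud(d);x,y,z=P[...,0],P[...,1],P[...,2];k=(abs(z-.125)<.004)&(np.hypot(x-.463,y-.134)<.04);p=P[k];print(len(p),p.min(0),p.max(0))
a=cv2.imread('pics/s11.png')[150:400,140:420];b=cv2.imread('pics/c11.png')[150:350,230:510]
cv2.imwrite('pics/c11c.png',np.hstack([cv2.resize(a,(400,357)),cv2.resize(b,(400,357))]))
E
```

```text
pos [0.4607 0.1319 0.2456] xaxis [ 1.    -0.009  0.018] zaxis [ 0.0178  0.0095 -0.9998] F [ 0.2  0.1 -0.5] w 0.0857 t 36.8
tool delta [ 0.1092  0.2414 -0.0148] yaw turn needed -0.51
166 [0.43893588 0.10645829 0.12108496] [0.4952139  0.16336438 0.12879452]
201 [0.43684122 0.10505881 0.12110591] [0.49030159 0.16301985 0.12889073]
```

View pics/c11c.png

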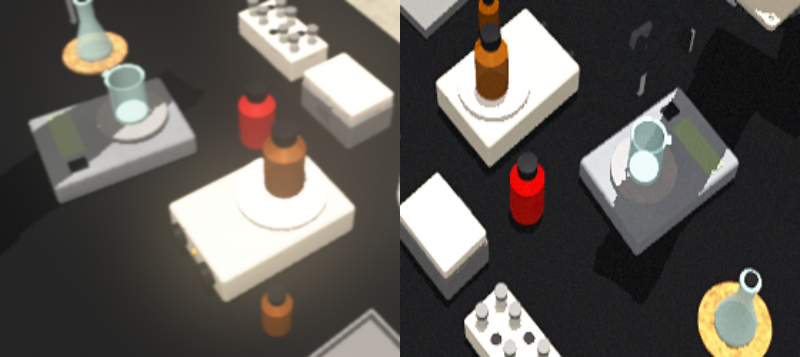

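The beaker stands upright on the pan. Next is the bottle.

>>> send_rows([
  [[0.01,0.02,0,0],[0.016,0.035,0,0],[0.018,0.04,0,0],[0.018,0.04,0,0],[0.018,0.04,0,0],[0.014,0.03,0,0],[0.008,0.02,0,0],[0.003,0.008,0,0]],
])

```text
clock: 37.7
eef_pos: [0.561, -0.1086, 0.2298]
tool_rot: [1.0, -0.001, -0.003, -0.005]
ft_force: [0.1, 0.7, 0.3]
grip_width: 0.0853
```

```bash
python3 - <<'E'
from h import *
go(.5675,-.1105,.14)
d=grab('wrist','w12');P=cloud(d);x,y,z=P[...,0],P[...,1],P[...,2]
k=(abs(z-.174)<.005)&(np.hypot(x-.567,y+.11)<.03);p=P[k];print(len(p),p.min(0),p.max(0))
go(.5675,-.1105,.14)
E
```

```text
pos [ 0.561  -0.1086  0.2298] xaxis [ 1.    -0.002 -0.006] zaxis [-0.0055  0.0108 -0.9999] F [0.1 0.7 0.3] w 0.0853 t 37.7
tool delta [0.007  0.0029 0.0898] yaw turn needed -0.13
2314 [ 0.5511811  -0.12506804  0.1690096 ] [ 0.58242948 -0.09375371  0.17588519]
pos [ 0.561  -0.109   0.2295] xaxis [ 1.    -0.003 -0.006] zaxis [-0.0059  0.0102 -0.9999] F [ 1.1 -0.7 -0.4] w 0.0857 t 37.75
tool delta [0.007  0.0024 0.0895] yaw turn needed -0.16
```

View pics/w12.png

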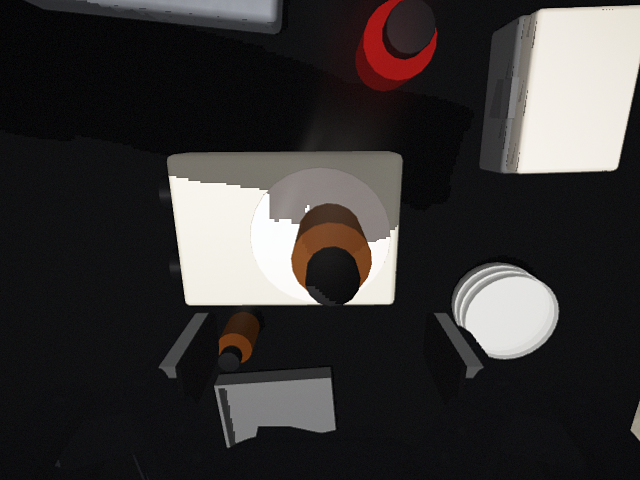

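The cap is at (332,275) in the wrist view and measures (0.567, -0.1095), matching earlier. I descend astride it.

>>> send_rows([
  [[0.002,0.001,0.008,0],[0.002,0.001,0.014,0],[0.001,0,0.016,0],[0,0,0.016,0],[0,0,0.012,0],[0,0,0.006,0],[0,0,0,0],[0,0,0,0]],
])

```text
clock: 38.55
eef_pos: [0.561, -0.1003, 0.1499]
tool_rot: [1.0, 0.004, -0.007, -0.007]
ft_force: [-0.2, 0.4, -0.0]
grip_width: 0.0852
```

```bash
python3 - <<'E'
from h import *
go(.567,-.1095,.122)
E
```

```text
pos [ 0.561  -0.1003  0.1499] xaxis [ 1.     0.008 -0.014] zaxis [-0.0144  0.0146 -0.9998] F [-0.2  0.4 -0. ] w 0.0852 t 38.55
tool delta [0.0063 0.0097 0.0277] yaw turn needed 0.48
```

>>> send_rows([
  [[0.002,0.003,-0.01,0],[0.001,0.003,-0.018,0],[0,0.003,-0.018,0],[0,0,-0.018,0],[0,0,-0.015,0],[0,0,-0.008,0],[0,0,-0.004,0],[0,0,0,0]],
])

```text
clock: 39.35
eef_pos: [0.5688, -0.112, 0.254]
tool_rot: [1.0, 0.004, -0.001, -0.006]
ft_force: [0.8, -0.5, -0.2]
grip_width: 0.0851
```

>>> send_rows([
  [[0,0,0.04,0],[0,0,0.04,0],[0,0,0,0],[0,0,0,0],[0,0,0,0],[0,0,0,0],[0,0,0,0],[0,0,0,0]],
])

```text
clock: 40.15
eef_pos: [0.5719, -0.1118, 0.1782]
tool_rot: [1.0, 0.004, 0.004, -0.005]
ft_force: [-0.5, 0.5, 0.0]
grip_width: 0.0856
```

```bash
python3 - <<'E'
from h import *
go(.567,-.1095,.122)
E
```

```text
pos [ 0.5719 -0.1118  0.1782] xaxis [1.    0.009 0.008] zaxis [ 0.0079  0.0097 -0.9999] F [-0.5  0.5  0. ] w 0.0856 t 40.15
tool delta [-0.0054 -0.0018  0.0562] yaw turn needed 0.5
```

>>> send_rows([
  [[-0.002,-0.001,0.004,0],[-0.002,-0.001,0.008,0],[-0.001,0,0.011,0],[0,0,0.011,0],[0,0,0.008,0],[0,0,0.005,0],[0,0,0.002,0],[0,0,0,0]],
])

```text
clock: 40.95
eef_pos: [0.5663, -0.109, 0.1244]
tool_rot: [1.0, 0.004, 0.003, -0.005]
ft_force: [0.3, 0.3, 0.7]
grip_width: 0.0853
```

```bash
python3 - <<'E'
from h import *
go(.567,-.1095,.121)
E
```

```text
pos [ 0.5663 -0.109   0.1244] xaxis [1.    0.009 0.007] zaxis [ 0.0068  0.0099 -0.9999] F [0.3 0.3 0.7] w 0.0853 t 40.95
tool delta [0.0007 0.0006 0.0034] yaw turn needed 0.5
```

>>> send_rows([
  [[0,0,0.002,0],[0,0,0.002,0],[0,0,0,0],[0,0,0,0],[0,0,0,0],[0,0,0,0],[0,0,0,0],[0,0,0,0]],
])

```text
clock: 41.75
eef_pos: [0.5677, -0.1092, 0.1218]
tool_rot: [1.0, 0.004, 0.005, -0.005]
ft_force: [-1.2, -0.2, 0.6]
grip_width: 0.0853
```

>>> send_rows([
  [[0,0,0,0],[0,0,0,0],[0,0,0,0],[0,0,0,0],[0,0,0,0],[0,0,0,0],[0,0,0,0],[0,0,0,0]],
], hand=1)

```text
clock: 42.55
eef_pos: [0.5679, -0.1093, 0.1225]
tool_rot: [1.0, 0.004, 0.006, -0.004]
ft_force: [0.3, 0.8, -0.6]
grip_width: 0.0522
```

```bash
python3 - <<'E'
from h import *
go(.567,-.1095,.121);grab('side','s13')
a=cv2.imread('pics/s13.png')[170:370,240:440];cv2.imwrite('pics/s13c.png',cv2.resize(a,(600,600)))
E
```

```text
pos [ 0.5679 -0.1093  0.1225] xaxis [1.    0.009 0.011] zaxis [ 0.0112  0.009  -0.9999] F [ 0.3  0.8 -0.6] w 0.0522 t 42.55
tool delta [-0.001   0.0002  0.0015] yaw turn needed 0.49
```

View pics/s13c.png

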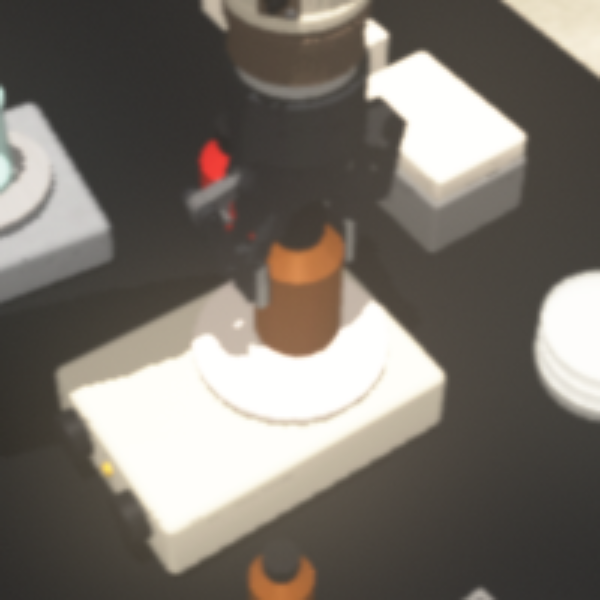

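The bottle is gripped on its body (0.0522 m). I lift it.

>>> send_rows([
  [[0,0,-0.003,0],[0,0,-0.006,0],[0,0,-0.01,0],[0,0,-0.012,0],[0,0,-0.012,0],[0,0,-0.01,0],[0,0,-0.006,0],[0,0,-0.003,0]],
])

```text
clock: 43.4
eef_pos: [0.5668, -0.1099, 0.1897]
tool_rot: [1.0, 0.004, 0.005, -0.005]
ft_force: [0.9, -0.4, -2.1]
grip_width: 0.0521
```

```bash
python3 - <<'E'
from h import *
go(.511,-.3635,.2);grab('side','s14')
a=cv2.imread('pics/s14.png')[150:350,240:440];cv2.imwrite('pics/s14c.png',cv2.resize(a,(600,600)))
E
```

```text
pos [ 0.5668 -0.1099  0.1897] xaxis [1.    0.009 0.01 ] zaxis [ 0.0104  0.0092 -0.9999] F [ 0.9 -0.4 -2.1] w 0.0521 t 43.4
tool delta [-0.0579  0.253  -0.0132] yaw turn needed 0.49
```

View pics/s14c.png

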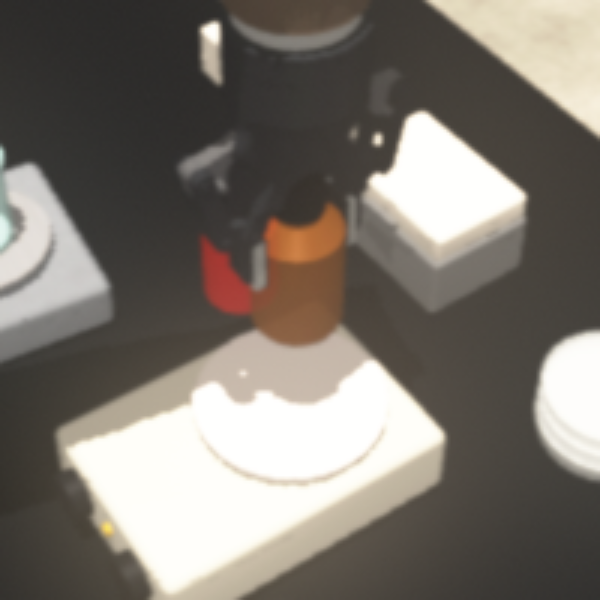

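It holds. I carry it to above the tray.

>>> send_rows([
  [[-0.003,0.014,-0.002,0],[-0.006,0.026,-0.002,0],[-0.007,0.032,-0.002,0],[-0.008,0.034,-0.002,0],[-0.008,0.034,-0.002,0],[-0.008,0.034,0,0],[-0.008,0.032,0,0],[-0.005,0.022,0,0]],
])

```text
clock: 44.25
eef_pos: [0.5109, -0.3489, 0.1943]
tool_rot: [1.0, 0.007, 0.002, -0.005]
ft_force: [-0.2, 0.4, -0.6]
grip_width: 0.0524
```

```bash
python3 - <<'E'
from h import *
go(.511,-.3635,.1);grab('wrist','w15');go(.511,-.3635,.1)
E
```

```text
pos [ 0.5109 -0.3489  0.1943] xaxis [1.    0.014 0.004] zaxis [ 0.004   0.0097 -0.9999] F [-0.2  0.4 -0.6] w 0.0524 t 44.25
tool delta [-0.0005  0.0155  0.0942] yaw turn needed 0.81
pos [ 0.5099 -0.3524  0.194 ] xaxis [1.    0.011 0.003] zaxis [ 0.0032  0.0069 -1.    ] F [ 0.8 -2.4 -1.2] w 0.0521 t 44.3
tool delta [0.0007 0.0117 0.0939] yaw turn needed 0.61
```

View pics/w15.png

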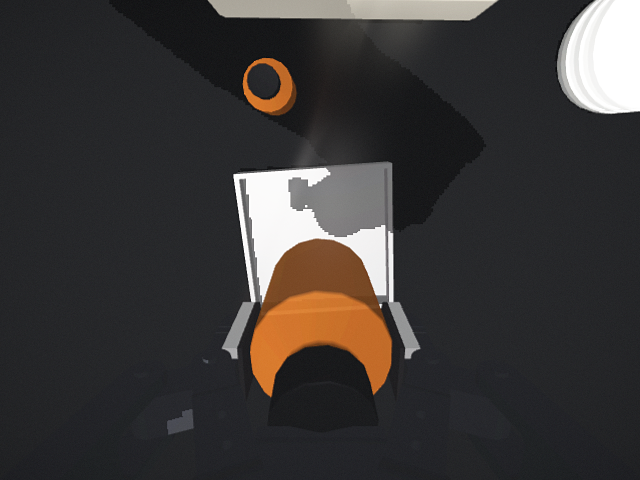

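```bash
python3 - <<'E'
from h import *
d=load('w7');c=np.array([pt(d,*q,.02) for q in [(246,150),(400,136),(403,279),(267,290)]]);print(c.round(4));print(c.mean(0))
print([np.linalg.norm(c[i]-c[i-1]).round(4) for i in range(4)])
E
```

```text
[[ 0.4374 -0.3035  0.02  ]
 [ 0.5701 -0.293   0.02  ]
 [ 0.5807 -0.4248  0.02  ]
 [ 0.4486 -0.4361  0.02  ]]
[ 0.5091829  -0.36438349  0.02      ]
[np.float64(0.1331), np.float64(0.133), np.float64(0.1323), np.float64(0.1326)]
```

Tray centre is (0.510, -0.364); the corner spacing of 133 mm fits the 134 mm given. I lower.

>>> send_rows([
  [[0,0.004,0.008,0],[0,0.004,0.015,0],[0,0.003,0.02,0],[0,0.001,0.02,0],[0,0,0.018,0],[0,0,0.012,0],[0,0,0.006,0],[0,0,0,0]],
])

```text
clock: 45.1
eef_pos: [0.5049, -0.3667, 0.085]
tool_rot: [1.0, 0.004, -0.002, -0.005]
ft_force: [0.7, 0.8, -1.2]
grip_width: 0.0522
```

```bash
python3 - <<'E'
from h import *
go(.510,-.3645,.066)
E
```

```text
pos [ 0.5049 -0.3667  0.085 ] xaxis [ 1.     0.007 -0.004] zaxis [-0.0043  0.01   -0.9999] F [ 0.7  0.8 -1.2] w 0.0522 t 45.1
tool delta [ 0.0052 -0.0019  0.019 ] yaw turn needed 0.42
```

>>> send_rows([
  [[0.002,-0.001,0.004,0],[0.002,0,0.005,0],[0.001,0,0.005,0],[0,0,0.003,0],[0,0,0.001,0],[0,0,0,0],[0,0,0,0],[0,0,0,0]],
])

```text
clock: 45.9
eef_pos: [0.5126, -0.3665, 0.0689]
tool_rot: [1.0, 0.004, 0.0, -0.003]
ft_force: [-0.1, -0.7, -1.5]
grip_width: 0.0524
```

```bash
python3 - <<'E'
from h import *
go(.510,-.3645,.058)
E
```

```text
pos [ 0.5126 -0.3665  0.0689] xaxis [1.    0.008 0.001] zaxis [ 8.0e-04  6.2e-03 -1.0e+00] F [-0.1 -0.7 -1.5] w 0.0524 t 45.9
tool delta [-0.0026 -0.0019  0.0109] yaw turn needed 0.48
```

>>> send_rows([
  [[-0.001,-0.001,0.003,0],[-0.001,-0.001,0.003,0],[0,0,0.002,0],[0,0,0.001,0],[0,0,0.001,0],[0,0,0,0],[0,0,0,0],[0,0,0,0]],
])

```text
clock: 46.7
eef_pos: [0.5103, -0.3643, 0.0582]
tool_rot: [1.0, 0.004, 0.001, -0.003]
ft_force: [-0.7, -1.0, -0.8]
grip_width: 0.0523
```

```bash
python3 - <<'E'
from h import *
go(.510,-.3645,.0565)
E
```

```text
pos [ 0.5103 -0.3643  0.0582] xaxis [1.    0.008 0.001] zaxis [ 0.001   0.0061 -1.    ] F [-0.7 -1.  -0.8] w 0.0523 t 46.7
tool delta [-0.0003  0.0002  0.0017] yaw turn needed 0.47
```

>>> send_rows([
  [[0,0,0.0006,0],[0,0,0.0006,0],[0,0,0.0006,0],[0,0,0.0004,0],[0,0,0,0],[0,0,0,0],[0,0,0,0],[0,0,0,0]],
])

```text
clock: 47.5
eef_pos: [0.5106, -0.3647, 0.0566]
tool_rot: [1.0, 0.004, 0.001, -0.003]
ft_force: [-0.2, 0.5, -0.7]
grip_width: 0.0524
```

```bash
python3 - <<'E'
from h import *
go(.510,-.3645,.0565)
E
```

```text
pos [ 0.5106 -0.3647  0.0566] xaxis [1.    0.008 0.002] zaxis [ 0.002   0.0053 -1.    ] F [-0.2  0.5 -0.7] w 0.0524 t 47.5
tool delta [-0.0006 -0.0002  0.0001] yaw turn needed 0.46
```

>>> send_rows([
  [[0,0,0.0006,0],[0,0,0.0006,0],[0,0,0,0],[0,0,0,0],[0,0,0,0],[0,0,0,0],[0,0,0,0],[0,0,0,0]],
])

```text
clock: 48.3
eef_pos: [0.5107, -0.3648, 0.0566]
tool_rot: [1.0, 0.004, 0.001, -0.002]
ft_force: [-1.4, 0.2, 1.6]
grip_width: 0.052
```

```bash
python3 - <<'E'
from h import *
go(.510,-.3645,.0565)
E
```

```text
pos [ 0.5107 -0.3648  0.0566] xaxis [1.    0.008 0.003] zaxis [ 0.0026  0.0047 -1.    ] F [-1.4  0.2  1.6] w 0.052 t 48.3
tool delta [-0.0007 -0.0003  0.0001] yaw turn needed 0.46
```

Contact. I release and go up.

>>> send_rows([
  [[0,0,0,0],[0,0,0,0],[0,0,0,0],[0,0,0,0],[0,0,0,0],[0,0,0,0],[0,0,0,0],[0,0,0,0]],
], hand=-1)

```text
clock: 49.1
eef_pos: [0.5114, -0.3651, 0.0561]
tool_rot: [1.0, 0.004, 0.002, -0.002]
ft_force: [-0.1, -0.8, -0.2]
grip_width: 0.0851
```

>>> send_rows([
  [[0,0,-0.005,0],[0,0,-0.016,0],[0,0,-0.025,0],[0,0,-0.03,0],[0,0,-0.03,0],[0,0,-0.03,0],[0,0,-0.025,0],[0,0,-0.015,0]],
])

```text
clock: 49.9
eef_pos: [0.5088, -0.3645, 0.2374]
tool_rot: [1.0, 0.004, -0.001, -0.004]
ft_force: [0.0, 0.2, 0.6]
grip_width: 0.0856
```

```bash
python3 - <<'E'
from h import *
go(.4905,.361,.26)
d=grab('scene','c16')
P=cloud(d);x,y,z=P[...,0],P[...,1],P[...,2];k=(z>.1)&(z<.12)&(np.hypot(x-.51,y+.364)<.04);p=P[k];print(len(p),p.min(0),p.max(0))
k=(z>.105)&(z<.125)&(np.hypot(x-.49,y-.361)<.03);p=P[k];print(len(p),p.min(0),p.max(0))
E
```

```text
pos [ 0.5088 -0.3645  0.2374] xaxis [ 1.     0.008 -0.002] zaxis [-0.0022  0.0085 -1.    ] F [0.  0.2 0.6] w 0.0856 t 49.9
tool delta [-0.0124 -0.7258 -0.0165] yaw turn needed 0.47
114 [ 0.49906483 -0.38285689  0.10000335] [ 0.53241801 -0.34862737  0.1131951 ]
174 [0.47829828 0.34589591 0.10525302] [0.50885515 0.37469808 0.1237152 ]
```

View pics/c16.png

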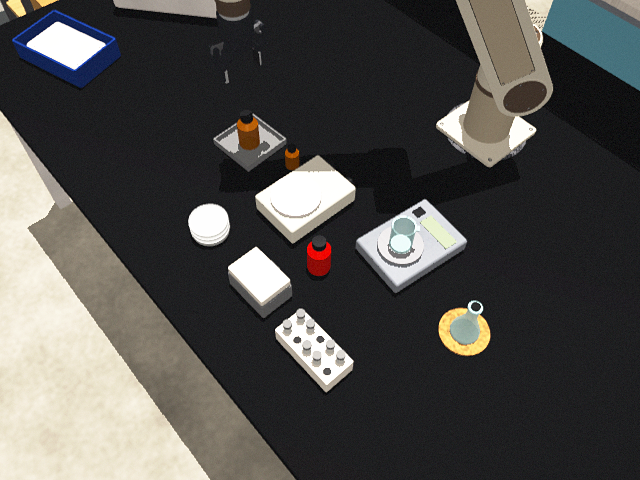

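The scene view shows the bottle in the tray (249,132), the beaker on the pan (403,238) and the flask on the mat (466,325). I go back for the flask at moderate speed.

>>> send_rows([
  [[0,-0.015,-0.004,0],[0,-0.028,-0.003,0],[0,-0.033,-0.002,0],[-0.001,-0.033,-0.002,0],[-0.001,-0.033,-0.002,0],[-0.001,-0.033,0,0],[-0.001,-0.033,0,0],[-0.001,-0.033,0,0]],
])

```text
clock: 50.75
eef_pos: [0.4978, -0.1122, 0.2495]
tool_rot: [1.0, 0.001, -0.003, -0.005]
ft_force: [0.5, -0.3, -1.1]
grip_width: 0.0854
```

>>> send_rows([
  [[-0.001,-0.033,0,0],[-0.001,-0.033,0,0],[-0.001,-0.033,0,0],[-0.001,-0.033,0,0],[-0.001,-0.033,0,0],[-0.001,-0.033,0,0],[-0.001,-0.033,0,0],[-0.001,-0.033,0,0]],
])

```text
clock: 51.55
eef_pos: [0.4755, 0.1685, 0.2457]
tool_rot: [1.0, 0.004, -0.011, -0.006]
ft_force: [0.5, -0.1, 0.7]
grip_width: 0.0852
```

```bash
python3 - <<'E'
from h import *
go(.4905,.361,.24)
E
```

```text
pos [0.4755 0.1685 0.2457] xaxis [ 1.     0.007 -0.021] zaxis [-0.0215  0.0125 -0.9997] F [ 0.5 -0.1  0.7] w 0.0852 t 51.55
tool delta [ 0.0165 -0.1923  0.0077] yaw turn needed 0.42
```

>>> send_rows([
  [[0.002,-0.032,0,0],[0.002,-0.032,0,0],[0.002,-0.032,0,0],[0.003,-0.03,0,0],[0.003,-0.025,0,0],[0.003,-0.018,0,0],[0.002,-0.01,0,0],[0,-0.004,0,0]],
])

```text
clock: 52.35
eef_pos: [0.4768, 0.3648, 0.239]
tool_rot: [1.0, 0.009, -0.019, -0.003]
ft_force: [0.2, -0.1, -0.5]
grip_width: 0.0854
```

```bash
python3 - <<'E'
from h import *
go(.4905,.361,.24)
E
```

```text
pos [0.4768 0.3648 0.239 ] xaxis [ 0.999  0.019 -0.037] zaxis [-0.0374  0.006  -0.9993] F [ 0.2 -0.1 -0.5] w 0.0854 t 52.35
tool delta [ 0.0136  0.004  -0.0015] yaw turn needed 1.09
```

Tilt is 2.1°, so I run the corrective up/down cycles, well above the flask, and trim x, y and yaw.

>>> send_rows([
  [[0.002,0.001,-0.01,0.5],[0.002,0.001,-0.02,0.5],[0.002,0,-0.02,0],[0,0,-0.02,0],[0,0,-0.015,0],[0,0,-0.01,0],[0,0,-0.005,0],[0,0,0,0]],
])

```text
clock: 53.15
eef_pos: [0.4864, 0.354, 0.3467]
tool_rot: [1.0, -0.005, -0.019, -0.001]
ft_force: [0.2, -0.8, 0.5]
grip_width: 0.0855
```

>>> send_rows([
  [[0,0,0.05,0],[0,0,0.05,0],[0,0,0,0],[0,0,0,0],[0,0,0,0],[0,0,0,0],[0,0,0,0],[0,0,0,0]],
])

```text
clock: 53.95
eef_pos: [0.4869, 0.3546, 0.2548]
tool_rot: [1.0, -0.007, -0.012, -0.006]
ft_force: [-0.6, 0.6, -0.1]
grip_width: 0.0854
```

>>> send_rows([
  [[0,0,-0.01,0],[0,0,-0.02,0],[0,0,-0.02,0],[0,0,-0.02,0],[0,0,-0.015,0],[0,0,-0.01,0],[0,0,-0.005,0],[0,0,0,0]],
])

```text
clock: 54.75
eef_pos: [0.4905, 0.3543, 0.3686]
tool_rot: [1.0, -0.006, -0.007, -0.01]
ft_force: [0.9, 1.1, 0.0]
grip_width: 0.0853
```

```bash
python3 - <<'E'
from h import *
go(.4905,.361,.24)
E
```

```text
pos [0.4905 0.3543 0.3686] xaxis [ 1.    -0.013 -0.014] zaxis [-0.0142  0.0195 -0.9997] F [0.9 1.1 0. ] w 0.0853 t 54.75
tool delta [ 0.0018 -0.0042  0.1287] yaw turn needed -0.73
```

>>> send_rows([
  [[0,0,0.05,0.3],[0,-0.002,0.05,-0.3],[0,-0.002,0.04,-0.3],[0,-0.001,0,-0.3],[0,0,0,0],[0,0,0,0],[0,0,0,0],[0,0,0,0]],
])

```text
clock: 55.55
eef_pos: [0.4924, 0.3647, 0.2338]
tool_rot: [1.0, -0.001, -0.0, -0.014]
ft_force: [-1.1, -1.2, -0.4]
grip_width: 0.0855
```

```bash
python3 - <<'E'
from h import *
go(.4905,.361,.24)
d=grab('wrist','w17');P=cloud(d);x,y,z=P[...,0],P[...,1],P[...,2]
k=(z>.108)&(z<.124)&(np.hypot(x-.49,y-.361)<.03);p=P[k];print(len(p),p.min(0),p.max(0))
go(.4905,.361,.24)
E
```

```text
pos [0.4924 0.3647 0.2338] xaxis [ 1.    -0.002 -0.001] zaxis [-9.000e-04  2.860e-02 -9.996e-01] F [-1.1 -1.2 -0.4] w 0.0855 t 55.55
tool delta [-0.0019  0.0035 -0.0063] yaw turn needed -0.12
1243 [0.47546712 0.34673028 0.1106789 ] [0.5046035  0.37694272 0.12189489]
pos [0.4925 0.3648 0.2342] xaxis [ 1.    -0.002 -0.   ] zaxis [-3.000e-04  2.910e-02 -9.996e-01] F [0.6 0.1 0.6] w 0.0854 t 55.6
tool delta [-0.002   0.0036 -0.006 ] yaw turn needed -0.12
```

>>> send_rows([
  [[-0.001,0.002,0.01,0],[-0.001,0.002,0.016,0],[0,0.001,0.02,0],[0,0.001,0.02,0],[0,0,0.016,0],[0,0,0.01,0],[0,0,0.004,0],[0,0,0,0]],
])

```text
clock: 56.4
eef_pos: [0.4927, 0.3622, 0.1372]
tool_rot: [1.0, -0.001, 0.004, -0.017]
ft_force: [-1.1, -0.4, 0.1]
grip_width: 0.0853
```

```bash
python3 - <<'E'
from h import *
go(.490,.3615,.083)
E
```

```text
pos [0.4927 0.3622 0.1372] xaxis [ 1.    -0.003  0.007] zaxis [ 0.0075  0.0344 -0.9994] F [-1.1 -0.4  0.1] w 0.0853 t 56.4
tool delta [-0.0031  0.0025  0.0541] yaw turn needed -0.17
```

>>> send_rows([
  [[-0.001,0.001,0.004,0],[-0.001,0.001,0.008,0],[-0.001,0,0.011,0],[0,0,0.011,0],[0,0,0.009,0],[0,0,0.005,0],[0,0,0.002,0],[0,0,0,0]],
])

```text
clock: 57.2
eef_pos: [0.4908, 0.3627, 0.0844]
tool_rot: [1.0, -0.001, 0.005, -0.018]
ft_force: [0.2, 0.6, -0.3]
grip_width: 0.0854
```

```bash
python3 - <<'E'
from h import *
go(.490,.3615,.083)
E
```

```text
pos [0.4908 0.3627 0.0844] xaxis [ 1.    -0.003  0.01 ] zaxis [ 0.0101  0.0363 -0.9993] F [ 0.2  0.6 -0.3] w 0.0854 t 57.2
tool delta [-0.0009  0.0012  0.0013] yaw turn needed -0.17
```

>>> send_rows([
  [[-0.001,0.001,0.001,0],[0,0,0,0],[0,0,0,0],[0,0,0,0],[0,0,0,0],[0,0,0,0],[0,0,0,0],[0,0,0,0]],
], hand=1)

```text
clock: 58.0
eef_pos: [0.4907, 0.3623, 0.0848]
tool_rot: [1.0, -0.001, 0.006, -0.019]
ft_force: [-0.2, 0.3, -0.3]
grip_width: 0.0229
```

```bash
python3 - <<'E'
from h import *
go(.490,.3615,.083);grab('side','s18');grab('scene','c18')
a=cv2.imread('pics/s18.png')[100:220,140:280];b=cv2.imread('pics/c18.png')[270:370,410:530]
cv2.imwrite('pics/c18c.png',np.hstack([cv2.resize(a,(400,343)),cv2.resize(b,(400,343))]))
E
```

```text
pos [0.4907 0.3623 0.0848] xaxis [ 1.    -0.003  0.012] zaxis [ 0.0125  0.0381 -0.9992] F [-0.2  0.3 -0.3] w 0.0229 t 58.0
tool delta [-0.0007  0.0008  0.0018] yaw turn needed -0.17
```

View pics/c18c.png

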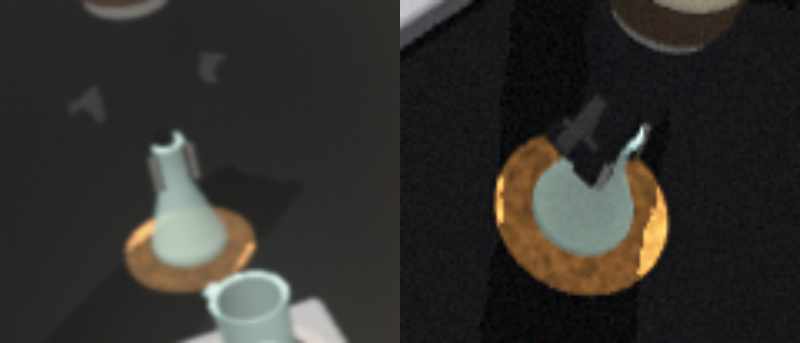

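The neck is gripped. I lift.

>>> send_rows([
  [[0,0,-0.003,0],[0,0,-0.008,0],[0,0,-0.015,0],[0,0,-0.02,0],[0,0,-0.025,0],[0,0,-0.025,0],[0,0,-0.02,0],[0,0,-0.01,0]],
])

```text
clock: 58.9
eef_pos: [0.4873, 0.3559, 0.2151]
tool_rot: [1.0, -0.001, 0.004, -0.017]
ft_force: [0.1, 0.2, -1.0]
grip_width: 0.023
```

```bash
python3 - <<'E'
from h import *
go(.5595,-.115,.235)
E
```

```text
pos [0.4873 0.3559 0.2151] xaxis [ 1.    -0.003  0.007] zaxis [ 0.0072  0.0339 -0.9994] F [ 0.1  0.2 -1. ] w 0.023 t 58.9
tool delta [ 0.0737  0.4697 -0.0353] yaw turn needed -0.16
```

>>> send_rows([
  [[0.002,0.012,-0.006,0],[0.004,0.02,-0.006,0],[0.005,0.026,-0.006,0],[0.005,0.028,-0.005,0],[0.005,0.03,-0.004,0],[0.005,0.03,-0.003,0],[0.005,0.03,-0.002,0],[0.005,0.03,-0.002,0]],
])

```text
clock: 59.7
eef_pos: [0.521, 0.1392, 0.2406]
tool_rot: [1.0, 0.002, 0.001, -0.015]
ft_force: [1.0, -0.2, -0.9]
grip_width: 0.0229
```

```bash
python3 - <<'E'
from h import *
go(.5595,-.115,.235)
E
```

```text
pos [0.521  0.1392 0.2406] xaxis [1.    0.003 0.002] zaxis [ 0.0019  0.0303 -0.9995] F [ 1.  -0.2 -0.9] w 0.0229 t 59.7
tool delta [ 0.0376  0.2544 -0.002 ] yaw turn needed 0.2
```

>>> send_rows([
  [[0.005,0.03,-0.002,0],[0.005,0.032,-0.002,0],[0.005,0.032,-0.002,0],[0.005,0.032,-0.002,0],[0.005,0.032,-0.002,0],[0.005,0.03,-0.002,0],[0.005,0.025,-0.001,0],[0.003,0.015,0,0]],
])

```text
clock: 60.5
eef_pos: [0.5528, -0.1071, 0.2409]
tool_rot: [1.0, -0.002, -0.006, -0.014]
ft_force: [0.4, 0.1, -1.5]
grip_width: 0.0229
```

```bash
python3 - <<'E'
from h import *
go(.5595,-.115,.17);grab('wrist','w19');go(.5595,-.115,.17)
E
```

```text
pos [ 0.5528 -0.1071  0.2409] xaxis [ 1.    -0.004 -0.012] zaxis [-0.0118  0.0273 -0.9996] F [ 0.4  0.1 -1.5] w 0.0229 t 60.5
tool delta [0.0075 0.0098 0.0706] yaw turn needed -0.2
pos [ 0.5531 -0.109   0.2406] xaxis [ 1.    -0.005 -0.012] zaxis [-0.0119  0.0256 -0.9996] F [ 2.2 -1.7 -1.8] w 0.023 t 60.55
tool delta [0.0073 0.0078 0.0703] yaw turn needed -0.3
```

View pics/w19.png

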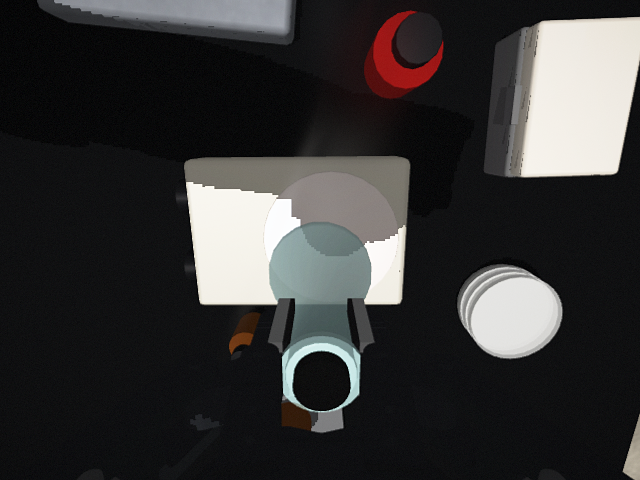

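>>> send_rows([
  [[0.002,0.002,-0.01,0],[0.001,0.002,-0.02,0],[0,0.001,-0.02,0],[0,0,-0.02,0],[0,0,-0.015,0],[0,0,-0.01,0],[0,0,-0.005,0],[0,0,0,0]],
])

```text
clock: 61.35
eef_pos: [0.5554, -0.1128, 0.3457]
tool_rot: [1.0, 0.0, -0.008, -0.014]
ft_force: [-0.1, 0.4, -0.9]
grip_width: 0.0226
```

>>> send_rows([
  [[0,0,0.04,0],[0,0,0.045,0],[0,0,0,0],[0,0,0,0],[0,0,0,0],[0,0,0,0],[0,0,0,0],[0,0,0,0]],
])

```text
clock: 62.15
eef_pos: [0.5573, -0.1092, 0.2663]
tool_rot: [1.0, 0.002, -0.003, -0.013]
ft_force: [-0.3, 0.0, -1.3]
grip_width: 0.023
```

```bash
python3 - <<'E'
from h import *
go(.5595,-.115,.17)
d=load('w19')
for q in [(264,235),(399,235),(331,172)]: print(pt(d,*q,.07))
for t,b in (('c16',(262,175,330,220)),):
    d=load(t);P=cloud(d);z=P[...,2];k=np.zeros(z.shape,bool);k[b[1]:b[3],b[0]:b[2]]=1;k&=abs(z-.07)<.004;p=P[k];print(p.min(0),p.max(0),cv2.minEnclosingCircle(p[:,:2].astype(np.float32)))
E
```

```text
pos [ 0.5573 -0.1092  0.2663] xaxis [ 1.     0.004 -0.005] zaxis [-0.0056  0.0265 -0.9996] F [-0.3  0.  -1.3] w 0.023 t 62.15
tool delta [0.0027 0.0083 0.0961] yaw turn needed 0.2
[ 0.50020752 -0.10981122  0.07      ]
[ 0.61899945 -0.10985655  0.07      ]
[ 0.55907152 -0.05538435  0.07      ]
[ 0.50390088 -0.17538446  0.06602213] [ 0.62371433 -0.05432267  0.0739989 ] ((0.5643361806869507, -0.115507572889328), 0.061349932104349136)
```

>>> send_rows([
  [[0.001,0.003,-0.01,0],[0.001,0.002,-0.02,0],[0,0.002,-0.02,0],[0,0,-0.02,0],[0,0,-0.01,0],[0,0,-0.005,0],[0,0,0,0],[0,0,0,0]],
])

```text
clock: 62.95
eef_pos: [0.5618, -0.1197, 0.3599]
tool_rot: [1.0, 0.002, 0.003, -0.012]
ft_force: [-0.2, -0.6, -1.8]
grip_width: 0.023
```

>>> send_rows([
  [[0,0,0.05,0],[0,0,0.05,0],[0,0,0.02,0],[0,0,0,0],[0,0,0,0],[0,0,0,0],[0,0,0,0],[0,0,0,0]],
])

```text
clock: 63.75
eef_pos: [0.5639, -0.117, 0.239]
tool_rot: [1.0, 0.002, 0.006, -0.011]
ft_force: [0.2, 0.4, -1.1]
grip_width: 0.0233
```

```bash
python3 - <<'E'
from h import *
go(.560,-.115,.16)
E
```

```text
pos [ 0.5639 -0.117   0.239 ] xaxis [1.    0.003 0.011] zaxis [ 0.0112  0.0227 -0.9997] F [ 0.2  0.4 -1.1] w 0.0233 t 63.75
tool delta [-0.0048 -0.0002  0.079 ] yaw turn needed 0.18
```

The tilt now matches that at the grasp. I descend to the plate.

>>> send_rows([
  [[-0.001,0,0.006,0],[-0.001,0,0.012,0],[-0.001,0,0.016,0],[-0.001,0,0.016,0],[0,0,0.012,0],[0,0,0.006,0],[0,0,0.002,0],[0,0,0,0]],
])

```text
clock: 64.55
eef_pos: [0.564, -0.1163, 0.1709]
tool_rot: [1.0, 0.002, 0.011, -0.01]
ft_force: [0.3, 0.6, -1.0]
grip_width: 0.023
```

```bash
python3 - <<'E'
from h import *
go(.560,-.115,.152)
E
```

```text
pos [ 0.564  -0.1163  0.1709] xaxis [1.    0.003 0.023] zaxis [ 0.0227  0.0201 -0.9995] F [ 0.3  0.6 -1. ] w 0.023 t 64.55
tool delta [-0.0044 -0.0009  0.0188] yaw turn needed 0.16
```

>>> send_rows([
  [[-0.002,-0.001,0.004,0],[-0.001,-0.001,0.004,0],[-0.001,0,0.003,0],[0,0,0.002,0],[0,0,0.001,0],[0,0,0,0],[0,0,0,0],[0,0,0,0]],
])

```text
clock: 65.35
eef_pos: [0.5614, -0.1141, 0.158]
tool_rot: [1.0, 0.002, 0.013, -0.01]
ft_force: [-0.8, -0.8, -0.9]
grip_width: 0.0231
```

```bash
python3 - <<'E'
from h import *
go(.5595,-.114,.15)
E
```

```text
pos [ 0.5614 -0.1141  0.158 ] xaxis [1.    0.003 0.027] zaxis [ 0.0269  0.0192 -0.9995] F [-0.8 -0.8 -0.9] w 0.0231 t 65.35
tool delta [-0.0021  0.      0.0079] yaw turn needed 0.16
```

>>> send_rows([
  [[-0.001,0,0.002,0],[-0.001,0,0.002,0],[0,0,0.001,0],[0,0,0.001,0],[0,0,0,0],[0,0,0,0],[0,0,0,0],[0,0,0,0]],
])

```text
clock: 66.15
eef_pos: [0.5595, -0.1141, 0.1515]
tool_rot: [1.0, 0.002, 0.014, -0.01]
ft_force: [0.2, 0.4, -1.1]
grip_width: 0.0235
```

```bash
python3 - <<'E'
from h import *
go(.5595,-.114,.149);grab('side','s20')
a=cv2.imread('pics/s20.png')[150:350,240:440];cv2.imwrite('pics/s20c.png',cv2.resize(a,(600,600)))
E
```

```text
pos [ 0.5595 -0.1141  0.1515] xaxis [1.    0.003 0.027] zaxis [ 0.0273  0.0192 -0.9994] F [ 0.2  0.4 -1.1] w 0.0235 t 66.15
tool delta [-0.0001 -0.      0.0025] yaw turn needed 0.16
```

View pics/s20c.png

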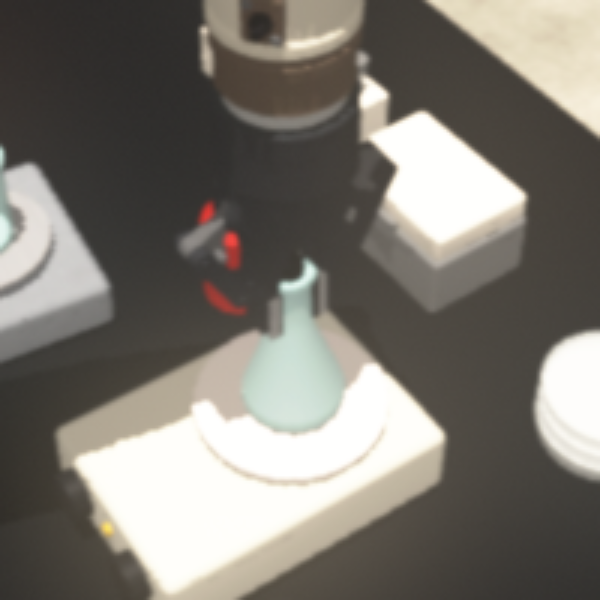

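The flask is just above the plate, centred and nearly upright. I lower the last millimetres.

>>> send_rows([
  [[0,0,0.0006,0],[0,0,0.0006,0],[0,0,0.0005,0],[0,0,0,0],[0,0,0,0],[0,0,0,0],[0,0,0,0],[0,0,0,0]],
])

```text
clock: 67.0
eef_pos: [0.5597, -0.1141, 0.1498]
tool_rot: [1.0, 0.002, 0.014, -0.01]
ft_force: [-0.6, 0.7, -0.6]
grip_width: 0.023
```

```bash
python3 - <<'E'
from h import *
go(.5595,-.114,.149)
E
```

```text
pos [ 0.5597 -0.1141  0.1498] xaxis [1.    0.003 0.028] zaxis [ 0.0275  0.0191 -0.9994] F [-0.6  0.7 -0.6] w 0.023 t 67.0
tool delta [-0.0002 -0.0001  0.0008] yaw turn needed 0.16
```

>>> send_rows([
  [[0,0,0.0006,0],[0,0,0.0006,0],[0,0,0,0],[0,0,0,0],[0,0,0,0],[0,0,0,0],[0,0,0,0],[0,0,0,0]],
])

```text
clock: 67.8
eef_pos: [0.5599, -0.1142, 0.1494]
tool_rot: [1.0, 0.001, 0.014, -0.009]
ft_force: [-1.1, -0.1, -0.1]
grip_width: 0.0231
```

```bash
python3 - <<'E'
from h import *
go(.5595,-.114,.149)
E
```

```text
pos [ 0.5599 -0.1142  0.1494] xaxis [1.    0.003 0.029] zaxis [ 0.0285  0.0187 -0.9994] F [-1.1 -0.1 -0.1] w 0.0231 t 67.8
tool delta [-0.0004 -0.0002  0.0004] yaw turn needed 0.16
```

>>> send_rows([
  [[0,0,0.0006,0],[0,0,0.0006,0],[0,0,0,0],[0,0,0,0],[0,0,0,0],[0,0,0,0],[0,0,0,0],[0,0,0,0]],
])

```text
clock: 68.6
eef_pos: [0.56, -0.1143, 0.1494]
tool_rot: [1.0, 0.001, 0.015, -0.009]
ft_force: [0.0, 0.4, 2.4]
grip_width: 0.0229
```

```bash
python3 - <<'E'
from h import *
go(.5595,-.114,.149)
E
```

```text
pos [ 0.56   -0.1143  0.1494] xaxis [1.    0.003 0.029] zaxis [ 0.0294  0.0184 -0.9994] F [0.  0.4 2.4] w 0.0229 t 68.6
tool delta [-0.0005 -0.0003  0.0003] yaw turn needed 0.15
```

Contact at +2.4 N. I release and rise.

>>> send_rows([
  [[0,0,0,0],[0,0,0,0],[0,0,0,0],[0,0,0,0],[0,0,0,0],[0,0,0,0],[0,0,0,0],[0,0,0,0]],
], hand=-1)

```text
clock: 69.4
eef_pos: [0.5605, -0.1142, 0.1483]
tool_rot: [1.0, 0.002, 0.015, -0.009]
ft_force: [0.1, -0.5, 0.3]
grip_width: 0.0858
```

>>> send_rows([
  [[0,0,-0.006,0],[0,0,-0.016,0],[0,0,-0.025,0],[0,0,-0.03,0],[0,0,-0.03,0],[0,0,-0.02,0],[0,0,-0.01,0],[0,0,0,0]],
])

```text
clock: 70.2
eef_pos: [0.5555, -0.1167, 0.2922]
tool_rot: [1.0, 0.002, 0.015, -0.009]
ft_force: [0.6, -0.5, -1.3]
grip_width: 0.0849
```

>>> send_rows([
  [[-0.015,0,0,0],[-0.025,0,0,0],[-0.025,0,0,0],[-0.025,0,0,0],[-0.025,0,0,0],[-0.015,0,0,0],[0,0,0,0],[0,0,0,0]],
])

```text
clock: 71.0
eef_pos: [0.4175, -0.1156, 0.2786]
tool_rot: [1.0, 0.002, 0.008, -0.011]
ft_force: [1.0, -0.5, 0.5]
grip_width: 0.0849
```

```bash
python3 - <<'E'
from h import *
go(.4,-.1,.3)
for n,t in (('scene','c21'),('side','s21')):
    d=grab(n,t);P=cloud(d);x,y,z=P[...,0],P[...,1],P[...,2]
    for nm,c,a,b in (('flask lip',(.56,-.115),.168,.19),('flask base',(.56,-.115),.074,.095),('bottle cap',(.51,-.364),.1,.112),('bottle body',(.51,-.364),.03,.07),('beaker rim',(.463,.134),.12,.13)):
        k=(z>a)&(z<b)&(np.hypot(x-c[0],y-c[1])<.04);p=P[k]
        if len(p):print(t,nm,len(p),((p.min(0)+p.max(0))/2).round(4),(p.max(0)-p.min(0)).round(4),p[:,2].max().round(4))
E
```

```text
pos [ 0.4175 -0.1156  0.2786] xaxis [1.    0.003 0.015] zaxis [ 0.0151  0.0226 -0.9996] F [ 1.  -0.5  0.5] w 0.0849 t 71.0
tool delta [-0.0171 -0.0162 -0.0213] yaw turn needed 0.19
c21 flask lip 134 [ 0.5658 -0.1179  0.1786] [0.0283 0.0324 0.021 ] 0.1891
c21 flask base 231 [ 0.5604 -0.1133  0.0845] [0.0757 0.0595 0.0208] 0.0949
c21 bottle cap 113 [ 0.5145 -0.3654  0.1057] [0.0309 0.0339 0.011 ] 0.1112
c21 bottle body 234 [ 0.5171 -0.3561  0.0498] [0.0514 0.0449 0.0396] 0.0696
c21 beaker rim 184 [0.4676 0.1346 0.1247] [0.055  0.0568 0.0093] 0.1293
s21 flask lip 226 [ 0.5613 -0.1179  0.1775] [0.0294 0.0289 0.0188] 0.187
s21 flask base 355 [ 0.5595 -0.1237  0.0845] [0.0598 0.0527 0.0209] 0.095
s21 bottle cap 412 [ 0.5101 -0.3668  0.106 ] [0.0322 0.0319 0.0118] 0.1119
s21 bottle body 401 [ 0.5023 -0.3707  0.05  ] [0.0389 0.0463 0.0398] 0.0699
s21 beaker rim 12 [0.4596 0.1364 0.1238] [0.0396 0.055  0.007 ] 0.1273
```

View pics/c21.png

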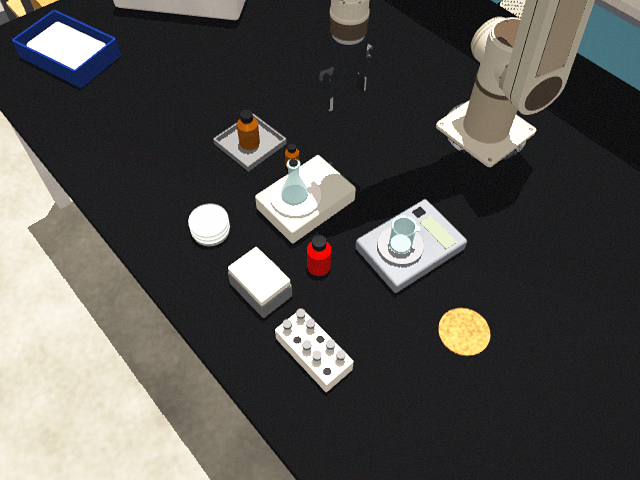

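View pics/s21.png

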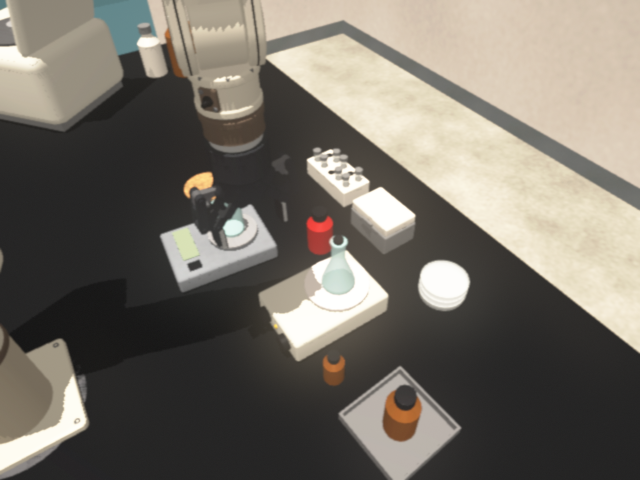

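Both views show each vessel upright on its own station (scene: flask (295,187), beaker (403,238), bottle (249,132)). The mat (464,331) is empty, the bystanders are at unchanged pixels and the gripper is clear. I hand in.

```bash
python3 -c "
from h import *
print(order.job_done())"
```

```text
the job is handed in; nothing more can be done
None
```

I moved all three vessels to their own stations and handed the job in at about 71 s. The flask was parked on the cork mat first. Then the beaker went to the balance pan, the bottle to the spill tray, and the flask to the stirrer plate.

**Last checks:**
- **Positions:** measured against each station in the same camera, the vessels are within about 2–5 mm of centre, which includes the 2 mm camera calibration error. The flask measured furthest off, at its lip, by about 3–4 mm.
- **Scene:** the mat is empty. The rack, tip box, dishes and look-alike bottles show at the same pixels as at the start. The gripper is open and clear of everything.
- **Set-downs:** each vessel was lowered in steps of 2 mm or less to a contact of about 1–2.5 N before I released it.

**What did not agree or go smoothly:**
- **Camera offset:** the scene camera reads about 4–5 mm further in x than the side and wrist cameras. I worked with values between them.
- **Tool tilt:** the tool drifted by up to about 4° on fast sweeps. I took it out with up and down moves in free air. The vessels were still about 1° off upright while carried, up to about 1.5° at the worst moment for the flask.
- **Beaker in the last side view:** the gripper hid most of the beaker there, so its final position rests on the scene camera.

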